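# Line up a flow-cell cover with a drift pin and fit its bolts

## Task

The cover of the flow cell is held by one bolt and is turned a little out of line. Take the drift pin from its slanted cradle, push it fully home through the cover into the block at the hole diagonally opposite the fitted bolt so that the holes line up, and then fit the two loose bolts from the yellow rack fully home in the two remaining holes. Leave the pin in place, and do not knock over or push away the bottle, the jar or the beaker.

Things in the scene. Friction and masses are not known exactly. Their poses are not given: they have to be found in the camera images.
- cell: Flow cell fixed to the bench: blue block 120 x 120 x 66 mm, origin at the centre of its underside, z up. On it lies the aluminium cover plate (120 x 120 x 10 mm, top face 76 mm above the bench). Four holes at the corners x, y = +-42 mm: at (-42,-42) the one fitted bolt (dark head, 22 mm diameter, 22 mm high, fixed), about which the cover turns. All holes go right through cover and block.
- cover (a joint): Angle of the cover about the fitted bolt, rad; 0 = its holes in line with the block's, positive anticlockwise from above. Starts 0.036 to 0.050. Stiff (about 2 N at the pin hole moves it), stays where it is left.
- pin_hole (a point): Centre of the hole for the drift pin in the block (15 mm diameter), diagonally opposite the fitted bolt at (+42,+42) mm in the cell's frame; the point lies at the height of the cover's top face. Axes as the cell's.
- cover_pin_hole (a point): Centre of the matching 15 mm hole in the cover, at its top face; 4 to 6 mm off pin_hole at the start, over it once lined up.
- bolt_hole_a (a point): Centre of a bolt hole (12 mm diameter) in the block at (+42,-42) mm in the cell's frame, at the height of the cover's top face. The cover's own hole is over it when the cover is lined up.
- bolt_hole_b (a point): The same at (-42,+42) mm in the cell's frame.
- stand: Pin stand fixed to the bench: white foot plate 156 x 64 x 8 mm (x from -74 to +82 mm), origin under it, x roughly to the robot's right (-y, within 0.35 rad), z up. A cradle holds the pin at 45 degrees in the x-z plane: nose low at (0, 0, 16) mm, red handle high towards +x, between two cheeks 36 mm wide, so only the steel shank can be gripped there. It lifts straight up.
- stand_socket (a point): Centre of the mouth of an upright socket in the stand (green block 36 x 36 mm, top 36 mm above the bench, hole 15 mm wide and 28 mm deep, its lowest 10 mm only 10.5 mm wide to centre the nose, at (-52, 0) mm in the stand's frame) in which the pin can be stood, nose down, to grip it anew by the handle.
- pin_center (a point): Middle of the drift pin, on its axis 48 mm from the nose; z points along the pin from nose to handle. Pin 100 mm long, 0.07 to 0.14 kg: steel shank 14 mm diameter, 66 mm long, whose first 16 mm taper to a 3 mm nose; then the red round handle 24 mm diameter, 34 mm long, whose shoulder rests on the cover when home. In the cradle the steel at this point is free to grip across the stand's y.
- pin_shoulder (a point): On the pin's axis at the handle's lower face (shoulder), 66 mm from the nose; z as pin_center. When the pin is home this point coincides with pin_hole.
- pin: The drift pin, origin at its nose, z towards the handle.
- bolt1: Loose bolt, origin at the lower end of its shank, z up to the head. Plain push-in shank 10 mm diameter, 30 mm long, with a 3 mm long chamfered end; round black head 22 mm diameter, 22 mm high. Stands upright in the yellow rack (115 x 50 mm, 36 mm high), head on top, 68 mm from the other. Not screwed: it drops in. The two are alike and may go in either hole.
- bolt2: The other loose bolt, same as bolt1.
- bolt1_head (a point): Centre of bolt1's head, half-way up (41 mm from the shank's end).
- bolt2_head (a point): Centre of bolt2's head, half-way up.
- bolt1_seat (a point): Under bolt1's head, on its axis, 30 mm from the shank's end; coincides with the hole's point when home.
- bolt2_seat (a point): The same for bolt2.
- bottle: Bystander: white bottle, 60 mm diameter, 130 mm high, origin under it.
- jar: Bystander: amber jar, 56 mm diameter, 80 mm high, origin under it.
- beaker: Bystander: glass beaker, 68 mm diameter, 85 mm high, origin under it.

How it is judged:
On the way, in this order (a step that is already met when the one before it is completed fails the run):
1. the drift pin is fully home through cover and block, the cover in line (horizontal distance between pin_shoulder and pin_hole below 0.004 m and z of pin_shoulder in the frame of pin_hole between -0.003 and 0.003 m and angle between pin_shoulder's own z axis and vertical below 0.08 rad and value of joint cover between -0.018 and 0.018 rad), for 0.2 s.
2. one loose bolt is fully home in a remaining hole, the pin still home (all of step 1 and ((horizontal distance between bolt1_seat and bolt_hole_a below 0.004 m and z of bolt1_seat in the frame of bolt_hole_a between -0.003 and 0.003 m and angle between bolt1_seat's own z axis and vertical below 0.1 rad) or (horizontal distance between bolt1_seat and bolt_hole_b below 0.004 m and z of bolt1_seat in the frame of bolt_hole_b between -0.003 and 0.003 m and angle between bolt1_seat's own z axis and vertical below 0.1 rad) or (horizontal distance between bolt2_seat and bolt_hole_a below 0.004 m and z of bolt2_seat in the frame of bolt_hole_a between -0.003 and 0.003 m and angle between bolt2_seat's own z axis and vertical below 0.1 rad) or (horizontal distance between bolt2_seat and bolt_hole_b below 0.004 m and z of bolt2_seat in the frame of bolt_hole_b between -0.003 and 0.003 m and angle between bolt2_seat's own z axis and vertical below 0.1 rad))), for 0.2 s.
At the end, for the whole second after the job is handed in: Pin upright in the hole opposite the fitted bolt, shoulder on the cover; cover in line within 0.018 rad; one loose bolt upright in each remaining hole, head down on the cover (all within 3 mm in height, 4 mm sideways; pin tilt under 0.08, bolts 0.1 rad); all at rest (all of step 1 and (((horizontal distance between bolt1_seat and bolt_hole_a below 0.004 m and z of bolt1_seat in the frame of bolt_hole_a between -0.003 and 0.003 m and angle between bolt1_seat's own z axis and vertical below 0.1 rad) and (horizontal distance between bolt2_seat and bolt_hole_b below 0.004 m and z of bolt2_seat in the frame of bolt_hole_b between -0.003 and 0.003 m and angle between bolt2_seat's own z axis and vertical below 0.1 rad)) or ((horizontal distance between bolt1_seat and bolt_hole_b below 0.004 m and z of bolt1_seat in the frame of bolt_hole_b between -0.003 and 0.003 m and angle between bolt1_seat's own z axis and vertical below 0.1 rad) and (horizontal distance between bolt2_seat and bolt_hole_a below 0.004 m and z of bolt2_seat in the frame of bolt_hole_a between -0.003 and 0.003 m and angle between bolt2_seat's own z axis and vertical below 0.1 rad))) and linear speed of each of pin, bolt1, bolt2 below 0.02 m/s); the robot touches nothing.
It fails at once if the bottle is pushed away (over 40 mm) or knocked over (distance of bottle from where it was at the start of the episode above 0.04 m or angle between bottle's own z axis and vertical above 0.5 rad).
It fails at once if the jar is pushed away (over 40 mm) or knocked over (distance of jar from where it was at the start of the episode above 0.04 m or angle between jar's own z axis and vertical above 0.5 rad).
It fails at once if the beaker is pushed away (over 40 mm) or knocked over (distance of beaker from where it was at the start of the episode above 0.04 m or angle between beaker's own z axis and vertical above 0.5 rad).
It also fails if it takes over 72 s, if anything falls off the work surface, if the arm or the gripper's body presses on something with over 40 N, if the wrist force passes 120 N, or if a joint passes its speed limit or range.

## Robot

A 6-joint arm with a two-finger parallel gripper is mounted at the origin on the work surface. World frame = base frame: x ahead of the robot, y to its left, z up, the work surface at z = 0. Lengths are in m, angles in rad, forces in N, time in s.
With the tool pointing down it reaches from about 0.325 to 0.875 m from the base axis. Payload 4.4 kg.
Tool frame: the origin (TCP) lies at the very end of the fingers, on their centre line; the grasp point (between the pads) lies 19 mm behind it; z points along the fingers, y is the direction in which the jaws open and shut (so a half turn about z gives the same grasp; the last joint's range is limited). The gripper opens to 85 mm and grips with 20 to 120 N. Pads are 22 mm wide; open, the fingers measure 114 mm over their backs; the gripper's body (76 mm by 85 mm) begins 54 mm behind the grasp point. The pads swing forward as they close: fully open they stand 13 mm farther back than shut.
Start: joints at [-1.355, 0.207, 1.542, -0, 1.393, -0.15], TCP at [0.206, -0.537, 0.231] pointing down, gripper open.
Joint ranges: [-2.73, 2.73], [-0.86, 2.22], [0.23, 2.46], [-1.11, 4.25], [0.08, 2.63], [-2.82, 2.82]. Speed limits (rad/s): [2.79, 2.79, 3.14, 3.14, 3.14, 3.14].

## Interface

Orientations are given as a unit quaternion [x, y, z, w].
In Python, from workcell import state, capture, camera_params, finish_job, trace, landmark_of gives the robot as it stands.
- The arm moves only by the shell command python3 -m jog 'ROWS' [FORCE]. ROWS is JSON, a list that holds one entry, the list of rows, each a list of 5 numbers: the opening, from 0 (shut) to 1 (fully open), then the shift along the tool's x, y, z in mm, then the turn about the tool's z in degrees. In form: [[[claw, tx, ty, tz, twist], ...]]. A call has 1 to 8 rows; each row is the pose to reach, as a shift and turn from the pose measured when the call began, along the tool's axes at that moment; what a row does not reach only later rows make up. A row lasts 1/10 s, in which the tool goes at most 50 mm and 8.59 degrees, less where a joint would pass 70% of its speed; a pose out of reach is approached as far as the arm can. A call with a gripper value outside its range is refused whole. The fingers move at their own pace and stop on an object; FORCE is the grip in N (left out, the last holds). Time passes only in rows, so rows that repeat a pose let the fingers close. It gives the time, the measured TCP pose, the force and the opening at its end, in the units of the state.
- state(): the state, without advancing time (a new reading comes with each control period).
- capture(name): name is "side" or "top"; returns the picture (384x512x3 uint8, blue, green, red); there is no depth.
- camera_params(name): a dict with "fov_y" (degrees; the focal length in pixels is half the picture's height over the tangent of half this angle, whatever the lens; pixels are square), "cx", "cy" (the principal point, pixels), "dist" ([k1, k2, p1, p2, k3] as OpenCV has them; the pictures are not rectified), "rvec" (rotation vector, rad) and "tvec" (3), from world to camera coordinates, as OpenCV has them. Camera axes: x right, y down, z forward; pixel columns grow to the right and rows downward; lengths in m; the calibration is good to about 2 mm. A picture is of the moment at which its call begins. camera_params takes no time and is no camera call.
- finish_job(): hands the job in, once; it reports no verdict.
Trained networks look in the newest picture that a camera, given by its name, has taken for a name from the list of things; names that differ only in an ending like _2 or _b are one class to them, and where a whole thing is asked for, a point or a joint stands for the part that bears it (a point fixed in the world has none). Each returns a list of dicts, best first, with "score" (0 to 1); they miss things now and then, are a little off and sometimes report something else, mostly with a low value. They report only what shows in the picture. A call takes as long as a camera call.
- trace(camera, thing): "region" (384x512 bool, what is visible of it).
- landmark_of(camera, thing): "xyz" ([x, y, z] in m, in world coordinates, good to about 4 mm: a listed point, or the origin of a listed thing).
The state is a dict: "t": time; "q": joint angles; "joint_velocities": joint speeds; "joint_torque": joint torques, N m; "eef_pos": TCP position; "ee_rot": TCP orientation; "force": force on the tool from outside, world axes, zero at the start; "moment": the same for the moment, N m; "gripper_width": opening from 0.0 (shut) to 1.0 (fully open).
Only numpy, scipy, OpenCV 4.12 (cv2) and the standard library are available. Lean on these libraries where they do the work, as an engineer would, in place of code of your own. Each camera call takes 0.05 s, during which the arm holds its last target.

## Working session

There is one attempt and no reset: what is moved stays moved. The work goes in short steps, Python scripts to look and compute and a shell command to move; the robot and the scene stay as the last step left them, time stands still between calls to the robot, and variables do not carry over. Pictures are saved under pics/ and viewed, and the job is handed in when it is done.

```bash
ls; mkdir -p pics; python3 - <<'E'
from workcell import *
import cv2
print(state())
for c in("side","top"):
    cv2.imwrite(f"pics/{c}0.png",capture(c)); print(camera_params(c))
print(state()["t"])
E
```

```text
pics
{'t': 0.0, 'q': array([-1.35551459e+00,  2.07477827e-01,  1.54300190e+00,  2.49298318e-05,
        1.39352149e+00, -1.50496299e-01]), 'joint_velocities': array([-0.00243165,  0.00094708, -0.00150189, -0.00198153,  0.00025044,
       -0.00089974]), 'joint_torque': array([ 4.60067604e-04, -3.83033252e+01, -2.91599143e+01, -3.17771810e-04,
        1.06976205e-02, -1.26165097e-05]), 'eef_pos': array([ 0.20549235, -0.53618402,  0.23007022]), 'ee_rot': array([ 9.83322057e-01,  1.81868856e-01, -2.67426823e-05, -1.20404781e-03]), 'force': array([0.07698434, 0.22462147, 0.19588467]), 'moment': array([ 0.02187431,  0.01187665, -0.0238618 ]), 'gripper_width': 1.002011190213697}
{'fov_y': 51.73926741031422, 'cx': 252.3930013592131, 'cy': 193.9173636646278, 'dist': array([-0.00128676,  0.        ,  0.        ,  0.        ,  0.        ]), 'rvec': array([ 0.74673959, -2.50683799,  1.2176859 ]), 'tvec': array([0.50170644, 0.26370599, 0.92906948])}
{'fov_y': 57.45845641345871, 'cx': 249.65786939497895, 'cy': 195.22398208305418, 'dist': array([-0.0173118,  0.       ,  0.       ,  0.       ,  0.       ]), 'rvec': array([ 2.13933728, -2.07959873,  0.22896214]), 'tvec': array([-0.00615778,  0.61976078,  0.8057451 ])}
0.1
```

View pics/side0.png

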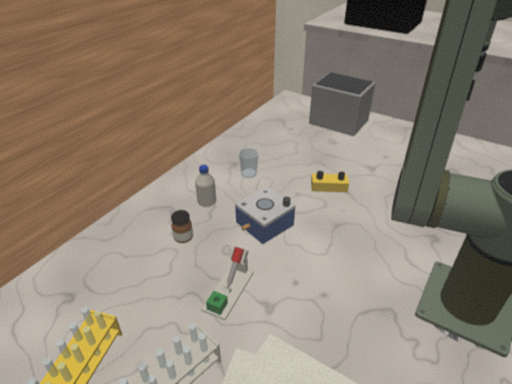

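View pics/top0.png

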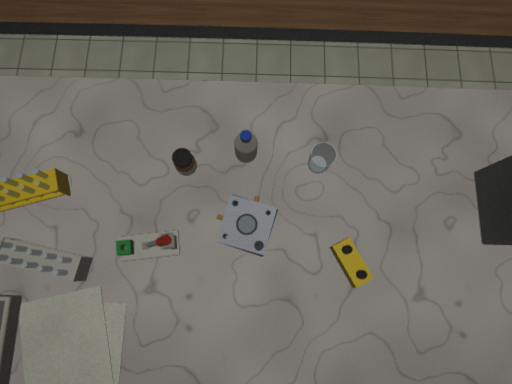

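```bash
python3 - <<'E'
from workcell import *
for c in("side","top"):
  for n in("stand","stand_socket","pin","pin_center","pin_shoulder","cell","pin_hole","cover_pin_hole","bolt_hole_a","bolt1_head","bolt1","bottle","jar","beaker"):
    try: print(c,n,[(r["xyz"].round(4) if hasattr(r["xyz"],"round") else r["xyz"],round(r["score"],2)) for r in landmark_of(c,n)])
    except Exception as e: print(c,n,e)
print(state()["t"])
E
```

```text
side stand [([0.5989, 0.047, 0.0762], 0.6)]
side stand_socket [([0.4805, 0.3268, 0.0337], 0.63)]
side pin [([0.4938, 0.2702, 0.0124], 0.76)]
side pin_center [([0.438, -0.2687, 0.0358], 0.72), ([0.4927, 0.2763, 0.0005], 0.59), ([0.5015, 0.2351, 0.0507], 0.5)]
side pin_shoulder [([0.4994, 0.2262, 0.0615], 0.6)]
side cell [([0.5474, 0.0182, -0.0011], 0.96)]
side pin_hole [([0.6031, 0.0424, 0.0763], 0.59)]
side cover_pin_hole [([0.598, 0.0481, 0.0761], 0.96), ([0.6043, 0.0421, 0.0754], 0.25)]
side bolt_hole_a [([0.5191, 0.0649, 0.0764], 0.92), ([0.5768, -0.0387, 0.0775], 0.78), ([0.4937, -0.2307, 0.0446], 0.47)]
side bolt1_head [([0.4355, -0.2649, 0.0506], 0.61), ([0.4976, 0.2247, 0.0613], 0.52), ([0.578, -0.0358, 0.0773], 0.23)]
side bolt1 [([0.4943, -0.2272, 0.005], 0.48), ([0.4933, 0.2688, 0.0141], 0.44), ([0.4381, -0.2633, 0.0094], 0.43), ([0.5765, -0.0373, 0.0767], 0.22)]
side bottle [([0.4818, 0.3252, 0.0344], 0.63), ([0.7558, 0.0278, 0.0041], 0.62), ([0.4938, -0.2302, 0.0082], 0.57)]
side jar [([0.7129, 0.1864, 0.0011], 0.86), ([0.5992, 0.0495, 0.0792], 0.44)]
side beaker [([0.729
[... 246 characters left out ...]
, 0.223, 0.0623], 0.72), ([0.4371, -0.2656, 0.0471], 0.37)]
top cell [([0.5509, 0.0116, -0.0026], 0.67)]
top pin_hole [([0.6023, 0.0452, 0.0757], 0.97)]
top cover_pin_hole [([0.5964, 0.0478, 0.0771], 0.68)]
top bolt_hole_a [([0.5219, 0.0655, 0.0768], 0.98), ([0.5786, -0.0332, 0.0777], 0.57)]
top bolt1_head [([0.4378, -0.2648, 0.0483], 0.41)]
top bolt1 [([0.4939, -0.2332, 0.0058], 0.67), ([0.4372, -0.2635, 0.0049], 0.61)]
top bottle [([0.4354, -0.2664, 0.0497], 0.65), ([0.7529, 0.0258, -0.0014], 0.6), ([0.7116, 0.1842, 0.0014], 0.6), ([0.4922, 0.2723, 0.0116], 0.53)]
top jar [([0.7118, 0.1844, 0.0008], 0.61), ([0.5977, 0.0456, 0.0751], 0.35)]
top beaker [([0.7329, -0.1739, -0.0031], 0.8)]
1.5
```

The side view shows the cell at about (265,215), the stand at (230,285), the yellow rack at (330,183), the jar at (182,226), the bottle at (205,188) and the beaker at (249,162). The top view shows the cell at (247,224), with the fitted bolt at (259,245) and the pin hole near (235,203). I'll zoom in before moving.

```bash
cat > h.py <<'E'
import numpy as np, cv2
from workcell import *
def cam(c):
    p=camera_params(c); f=192/np.tan(np.radians(p["fov_y"])/2)
    return np.array([[f,0,p["cx"]],[0,f,p["cy"]],[0,0,1]]),p["dist"],p["rvec"],p["tvec"]
def proj(c,P):
    K,d,r,t=cam(c); return cv2.projectPoints(np.array(P,float).reshape(-1,3),r,t,K,d)[0].reshape(-1,2)
def back(c,uv,z):
    K,d,r,t=cam(c); n=cv2.undistortPoints(np.array(uv,float).reshape(-1,1,2),K,d).reshape(-1,2)
    R=cv2.Rodrigues(r)[0]; o=-R.T@t
    D=np.c_[n,np.ones(len(n))]@R
    return o+D*((z-o[2])/D[:,2])[:,None]
def zoom(c,img,x0,y0,w,h,s,name):
    cv2.imwrite(name,cv2.resize(img[y0:y0+h,x0:x0+w],None,fx=s,fy=s,interpolation=cv2.INTER_CUBIC))
def tool(P,claw=None):
    """world target -> shift in tool axes mm from the present pose"""
    from scipy.spatial.transform import Rotation as Ro
    s=state(); R=Ro.from_quat(s["ee_rot"]).as_matrix()
    return (R.T@(np.array(P)-s["eef_pos"])*1000).round(1)
def yaw(): # world angle of the tool y
    from scipy.spatial.transform import Rotation as Ro
    R=Ro.from_quat(state()["ee_rot"]).as_matrix(); return np.degrees(np.arctan2(R[1,1],R[0,1]))
E
python3 - <<'E'
from h import *
t=cv2.imread("pics/top0.png"); s=cv2.imread("pics/side0.png")
zoom("top",t,205,180,90,90,6,"pics/z1.png")
zoom("side",s,225,175,80,70,7,"pics/z2.png")
zoom("top",t,105,220,90,50,8,"pics/z3.png")
E
```

```text
(no output)
```

View pics/z1.png

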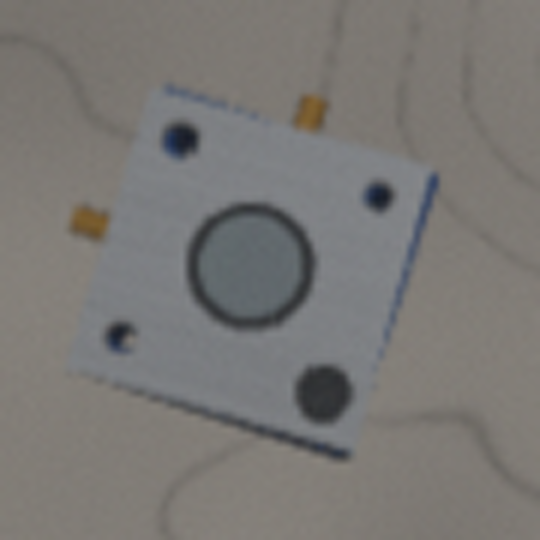

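View pics/z2.png

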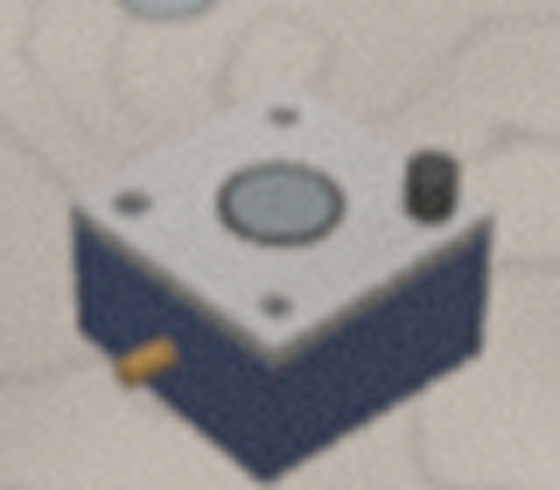

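View pics/z3.png

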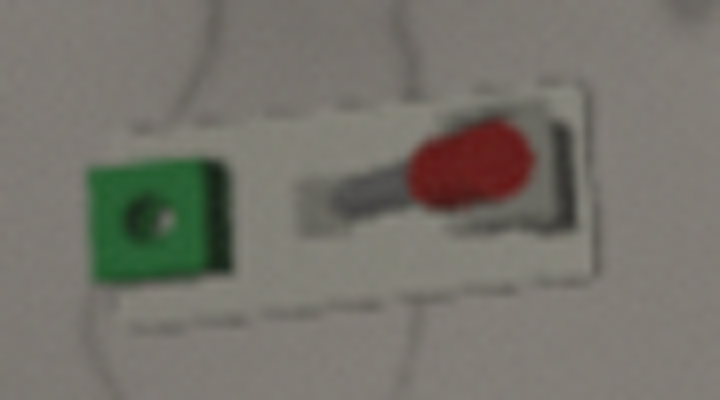

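```bash
cat > fit.py <<'E'
from h import *
from scipy.optimize import least_squares
def px(l,x0,y0,s): return (np.array(l,float)+.5)/s-.5+[x0,y0]
T=px([(180,140),(378,196),(121,337),(324,394)],205,180,6)
S=px([(131,203),(283,116),(276,305),(432,163)],225,175,7)
B=px([(265,481),(80,328),(480,352)],225,175,7)
def rot(a): return np.array([[np.cos(a),-np.sin(a)],[np.sin(a),np.cos(a)]])
def pts(p):
    x,y,ya,c=p
    f=np.array([-.042,-.042])
    H=np.array([(.042,.042),(.042,-.042),(-.042,.042)])
    hc=(H-f)@rot(c).T+f
    W=lambda q,z:np.c_[q@rot(ya).T+[x,y],np.full(len(q),z)]
    top=np.r_[W(hc,.076),W(f[None],.098)]
    cor=W(np.array([(-.06,.06),(.06,.06),(-.06,-.06)]),0)
    return top,cor,W(H,.076)
def res(p,det=False):
    t,c,_=pts(p)
    r=[proj("top",t)-T,proj("side",t)-S,proj("side",c)-B]
    return r if det else np.concatenate(r).ravel()
if __name__=="__main__":
    s=least_squares(res,[.549,.014,-.3,.04],x_scale=[.01,.01,.1,.1],loss="soft_l1"); print(s.x)
    for r in res(s.x,1): print(r.round(2))
    print(pts(s.x)[0],pts(s.x)[2])
    for c,l in(("top",T),("side",S)): print(c,back(c,l[:3],.076).round(4).tolist(),back(c,l[3:],.098).round(4))
    t=px([(150,220)],105,220,8); print("socket",back("top",t,.036))
    t=px([(588,90),(598,275),(122,325)],105,220,8); print("foot",back("top",t,.008))
E
python3 fit.py
```

```text
[ 0.54906334  0.01349921 -0.31137175  0.06666912]
[[ 0.11 -0.31]
 [ 0.21 -0.51]
 [ 0.23 -0.09]
 [ 0.41 -0.79]]
[[0.37 0.3 ]
 [0.15 0.22]
 [0.46 0.29]
 [0.16 0.81]]
[[-0.47  0.86]
 [-0.18  0.08]
 [ 0.46  0.62]]
[[ 0.59806372  0.04753323  0.076     ]
 [ 0.57771322 -0.03396436  0.076     ]
 [ 0.51656613  0.06788373  0.076     ]
 [ 0.49621563 -0.01361386  0.098     ]] [[ 0.60191106  0.04061229  0.076     ]
 [ 0.57617642 -0.0393485   0.076     ]
 [ 0.52195026  0.06634693  0.076     ]]
top [[0.5973, 0.0478, 0.076], [0.5764, -0.0335, 0.076], [0.5163, 0.0684, 0.076]] [[ 0.4944 -0.0127  0.098 ]]
side [[0.5997, 0.047, 0.076], [0.5787, -0.0346, 0.076], [0.5182, 0.0676, 0.076]] [[ 0.4983 -0.0165  0.098 ]]
socket [[0.48458132 0.3235404  0.036     ]]
foot [[0.53223879 0.19509151 0.008     ]
 [0.47294615 0.18771228 0.008     ]
 [0.45263517 0.33903027 0.008     ]]
```

```bash
python3 - <<'E'
from h import *
print(tool([.4966,.239,.15]),yaw())
E
```

```text
[ 549.3 -620.5   81.3] -69.04111965083759
```

```bash
python3 -m jog '[[[1,270,-305,10,-38],[1,270,-305,10,-38],[1,270,-305,10,-38],[1,270,-305,10,-38],[1,270,-305,10,-38],[1,270,-305,10,-38],[1,270,-305,10,-38],[1,270,-305,10,-38]]]' 20; python3 - <<'E'
from h import *
print(tool([.4966,.239,.15]),yaw(),state()["q"])
E
```

```text
t: 2.3
eef_pos: [0.3465, -0.1608, 0.2218]
ee_rot: [0.871, 0.492, 0.0, 0.001]
force: [1.2, -0.2, -0.3]
gripper_width: 1.004
[419.9 -78.   71.7] -31.090810679144397 [-6.62366749e-01 -2.22737382e-01  1.98750199e+00  2.37939724e-04
  1.37519744e+00 -1.19775820e-01]
```

```bash
python3 -m jog '[[[1,420,-78,60,-38],[1,420,-78,60,-38],[1,420,-78,60,-38],[1,420,-78,60,-38],[1,420,-78,60,-38],[1,420,-78,60,-38],[1,420,-78,60,-38],[1,420,-78,60,-38]]]' 20; python3 - <<'E'
from h import *
print(tool([.4966,.239,.15]),yaw(),state()["q"])
E
```

```text
t: 3.1
eef_pos: [0.4856, 0.2107, 0.1662]
ee_rot: [0.663, 0.749, 0.0, 0.001]
force: [1.2, -0.7, 1.1]
gripper_width: 0.998
[26.8 14.3 16.2] 6.948775329950066 [ 2.46636508e-01  1.73127338e-01  1.72274044e+00 -1.48381688e-03
  1.24384721e+00  1.25833898e-01]
```

```bash
python3 -m jog '[[[1,27,14,40,0],[1,27,14,40,0],[1,27,14,40,0],[1,27,14,40,0]]]' 20; python3 - <<'E'
from h import *
print(tool([.4966,.239,.031]),yaw())
for c in("top","side"):
  im=capture(c); u=proj(c,[.4966,.239,.05])[0]; s=proj(c,state()["eef_pos"])[0]; print(c,u,s)
  x0,y0=int(u[0]-50),int(u[1]-40); zoom(c,im,x0,y0,100,80,7,f"pics/g_{c}.png"); print(x0,y0)
E
```

```text
t: 3.5
eef_pos: [0.4969, 0.2386, 0.1273]
ee_rot: [0.663, 0.748, 0.001, 0.002]
force: [0.5, -0.2, -0.0]
gripper_width: 1.0
[ 0.5 -0.6 96.3] 6.917101061552537
top [155.97188425 242.79486989] [147.36492034 239.72004663]
105 202
side [233.87018581 268.98322462] [232.54042174 245.84980927]
183 228
```

View pics/g_top.png

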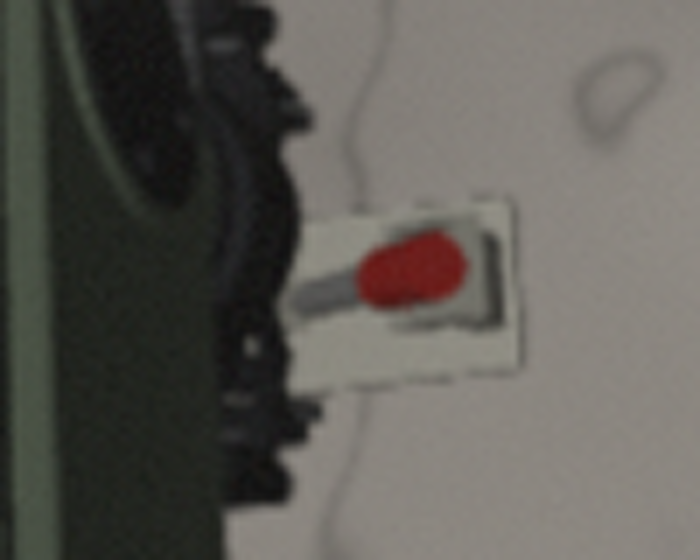

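View pics/g_side.png

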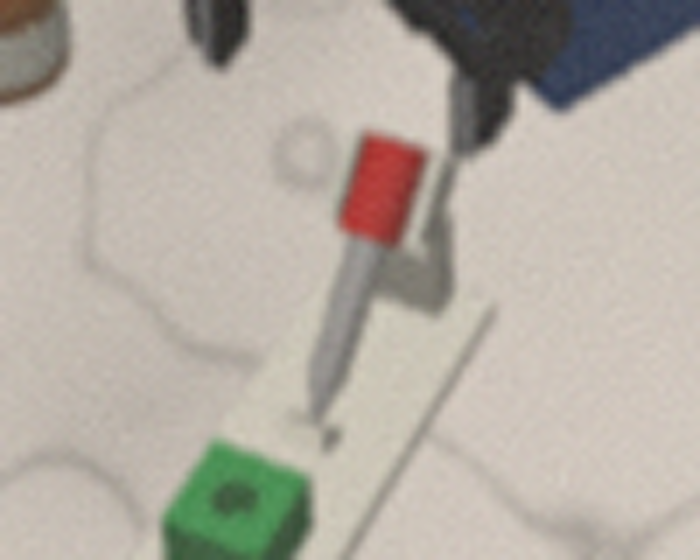

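```bash
python3 - <<'E'
from h import *
print(tool([.4962,.242,.028]),yaw())
E
python3 -m jog '[[[1,3.5,0,40,0],[1,3.5,0,75,0],[1,3.5,0,99,0],[1,3.5,0,99,0],[1,3.5,0,99,0]]]' 20
```

```text
[  3.8  -1.4 100.3] 6.861130917442621
t: 4.1
eef_pos: [0.4986, 0.2414, 0.0308]
ee_rot: [0.664, 0.748, 0.003, 0.003]
force: [0.7, -0.1, -0.9]
gripper_width: 1.002
```

```bash
python3 -m jog '[[[0,0,-2,2,0],[0,0,-2,2,0],[0,0,-2,2,0],[0,0,-2,2,0],[0,0,-2,2,0],[0,0,-2,2,0],[0,0,-2,2,0],[0,0,-2,2,0]]]' 40; python3 - <<'E'
from h import *
print(tool([.4962,.242,.028]),yaw())
for c in("side",):
  im=capture(c); zoom(c,im,183,228,100,80,7,f"pics/g2_{c}.png")
E
```

```text
t: 4.9
eef_pos: [0.4972, 0.2415, 0.0292]
ee_rot: [0.664, 0.748, 0.003, 0.003]
force: [0.6, 1.3, 2.3]
gripper_width: 0.15
[ 0.7 -0.9  1.2] 6.795119868793799
```

View pics/g2_side.png

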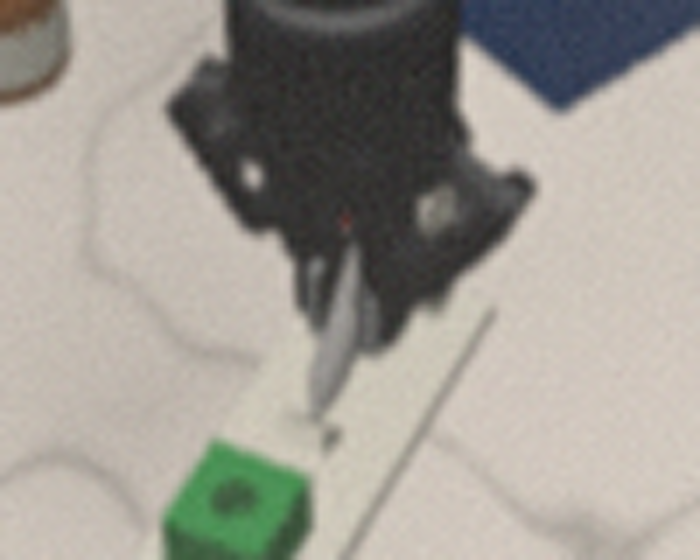

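Gripped on the shank at an opening of 0.15 (about 14 mm). Next I'll lift straight up.

```bash
python3 -m jog '[[[0,0,0,-10,0],[0,0,0,-20,0],[0,0,0,-40,0],[0,0,0,-60,0],[0,0,0,-70,0],[0,0,0,-70,0]]]' 60; python3 - <<'E'
from h import *
print(state()["eef_pos"],state()["force"],yaw())
for c in("side","top"):
  im=capture(c); u=proj(c,state()["eef_pos"])[0].astype(int); print(u); zoom(c,im,u[0]-50,u[1]-30,100,80,7,f"pics/g3_{c}.png")
  for n in("pin","pin_center","pin_shoulder"): print(c,n,[(np.round(r["xyz"],4).tolist(),round(r["score"],2)) for r in landmark_of(c,n)])
E
```

```text
t: 5.55
eef_pos: [0.4977, 0.2417, 0.1012]
ee_rot: [0.664, 0.748, 0.005, 0.004]
force: [1.5, 0.2, -0.5]
gripper_width: 0.147
[0.49767813 0.24169264 0.10119747] [ 1.45981612  0.18763043 -0.50218386] 6.79012670209997
[232 255]
side pin [([0.4987, 0.2708, 0.0862], 0.44)]
side pin_center [([0.5009, 0.2357, 0.1245], 0.39), ([0.711, 0.1883, -0.001], 0.26)]
side pin_shoulder [([0.4972, 0.2268, 0.1305], 0.58), ([0.4919, -0.2298, 0.048], 0.58)]
[149 241]
top pin [([0.4889, 0.2732, 0.0841], 0.45)]
top pin_center [([0.4953, 0.2384, 0.117], 0.65), ([0.4379, -0.2666, 0.0029], 0.47)]
top pin_shoulder [([0.492, 0.2208, 0.1308], 0.62)]
```

View pics/g3_side.png

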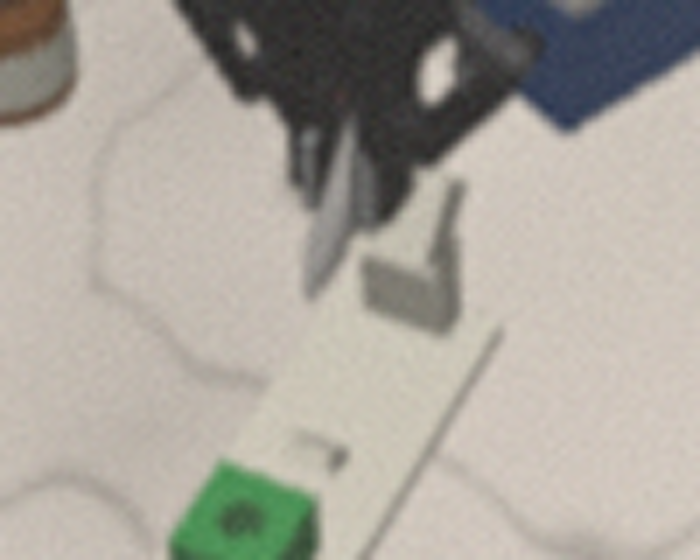

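View pics/g3_top.png

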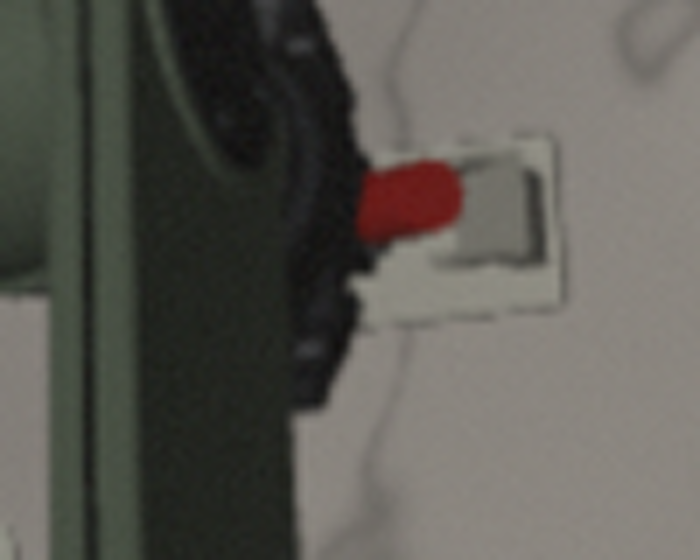

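```bash
cat >> h.py <<'E'
SO=np.array([.4924,.2727]); SD=np.array([.124,-.992]); SY=np.array([.992,.124])
def st(x,z,y=0): return np.r_[SO+x*SD/1000+y*SY/1000,z/1000]
E
python3 - <<'E'
from h import *
print(st(-52,36), tool(st(-55+31,50+12)),tool(st(-55+31,33+12)))
print(proj("side",[.4939,.2725,.089]))
s=state()["eef_pos"][:2]-SO; print(s@SD,s@SY)
E
```

```text
[0.485952 0.324284 0.036   ] [55.7 -0.2 36.2] [55.7 -0.3 53.2]
[[225.79514408 267.46445818]]
0.03170170680307564 -0.0004187658002468022
```

```bash
python3 -m jog '[[[0,30,0,10,0],[0,50,0,25,0],[0,56,0,36,0],[0,56,0,36,0],[0,56,0,36,0]]]' 60; python3 - <<'E'
from h import *
s=state();print(s["eef_pos"],s["force"]); print(tool(st(-55+31,33+12)))
for c in("side","top"):
  im=capture(c); u=proj(c,st(-52,36))[0].astype(int); print(u,proj(c,st(-52,36))); zoom(c,im,u[0]-40,u[1]-40,80,70,8,f"pics/g4_{c}.png")
E
```

```text
t: 6.45
eef_pos: [0.4893, 0.2961, 0.0617]
ee_rot: [0.664, 0.748, 0.002, 0.002]
force: [-0.6, 0.0, -0.9]
gripper_width: 0.15
[0.48927228 0.29608301 0.06172542] [-0.649596    0.03934168 -0.85012912]
[ 0.4  0.1 16.7]
[216 298] [[216.24969872 298.96403829]]
[123 246] [[123.0727006  246.50152925]]
```

View pics/g4_side.png

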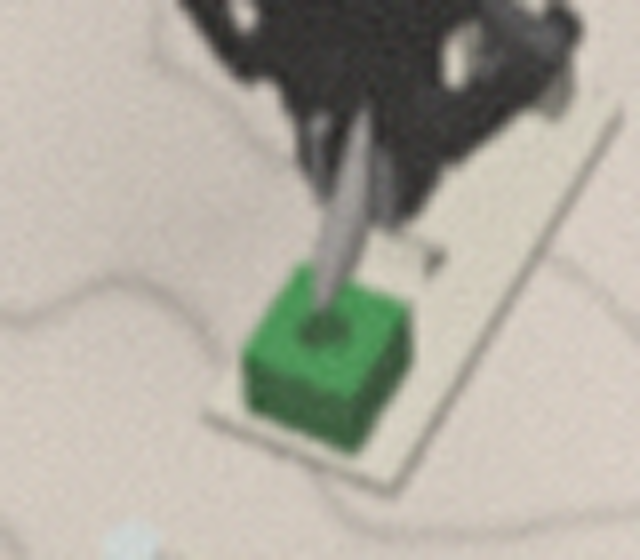

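View pics/g4_top.png

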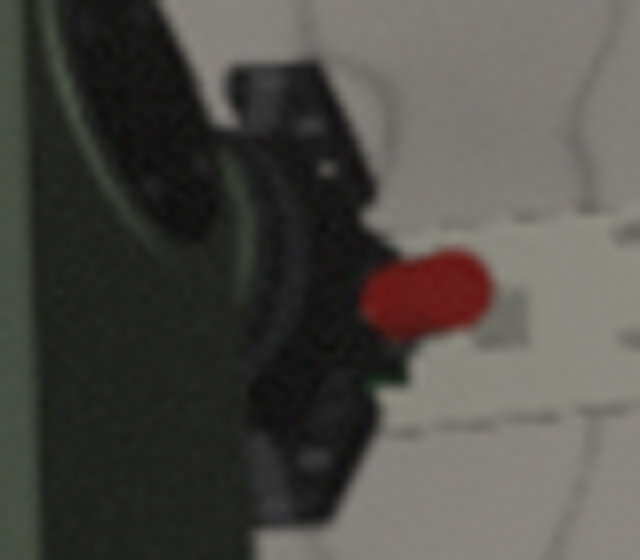

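```bash
python3 - <<'E'
from h import *
o=proj("side",st(-52,36))[0].astype(int)-40
print(((proj("side",[st(-55,50),st(-52,36),st(-55,33)])-o+.5)*8-.5).round(0))
E
python3 -m jog '[[[0,0,0,10,0],[0,0,0,15,0],[0,0,0,18,0],[0,0,0,18,0],[0,0,0,18,0]]]' 40
```

```text
[[317. 308.]
 [325. 331.]
 [321. 346.]]
t: 7.05
eef_pos: [0.4907, 0.2964, 0.0454]
ee_rot: [0.664, 0.747, 0.003, 0.003]
force: [-1.6, -0.6, 4.7]
gripper_width: 0.145
```

```bash
python3 -m jog '[[[0,3,0,-2,0],[0,6,0,-4.5,0],[0,9,0,-6,0],[0,12.5,0,-7.5,0],[0,12.5,0,-7.5,0],[0,12.5,0,-7.5,0]]]' 20; python3 - <<'E'
from h import *
for c in("side","top"):
  im=capture(c); u=proj(c,st(-52,36))[0].astype(int); zoom(c,im,u[0]-40,u[1]-40,80,70,8,f"pics/g5_{c}.png")
E
```

```text
t: 7.65
eef_pos: [0.4891, 0.3093, 0.053]
ee_rot: [0.664, 0.748, 0.003, 0.003]
force: [0.2, 0.3, -0.2]
gripper_width: 0.145
```

View pics/g5_side.png

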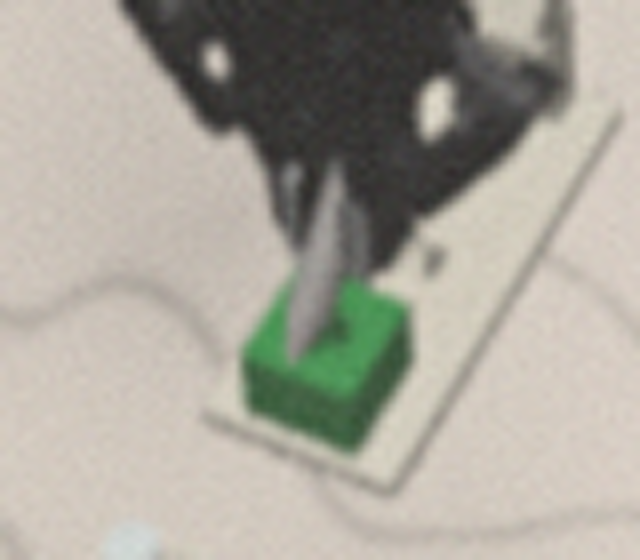

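View pics/g5_top.png

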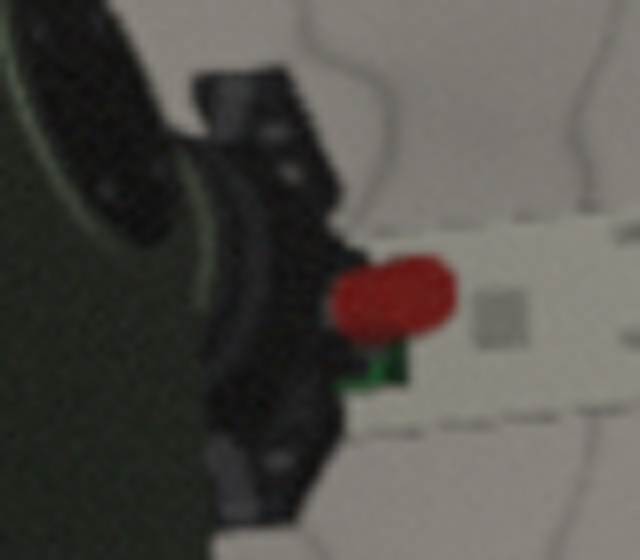

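The nose came out over the rim. My raising move pulled it out before the pin had pivoted, and it now shows at zoomed (297,360). I'll go back above the hole, insert it again, and pivot at constant height.

```bash
python3 -m jog '[[[0,0,0,-12,0],[0,-14,0,-12,0],[0,-14,0,-12,0],[0,-14,0,-12,0]]]' 60; python3 - <<'E'
from h import *
s=state()["eef_pos"]; d=s[:2]-SO; print(s,d@SD,d@SY)
x=d@SD*1000; z=s[2]*1000
for c in("side",):
  im=capture(c); u=proj(c,st(-52,36))[0].astype(int); zoom(c,im,u[0]-40,u[1]-40,80,70,8,f"pics/g6_{c}.png")
o=proj("side",st(-52,36))[0].astype(int)-40
for L in(40,44,48):
  for th in(35,45,55):
    t=np.radians(th); print(L,th,((proj("side",st(x-L*np.sin(t),z+19-L*np.cos(t)))-o+.5)*8-.5).round(0))
print(tool(st(-25,44)))
E
```

```text
t: 8.15
eef_pos: [0.4907, 0.2943, 0.065]
ee_rot: [0.665, 0.747, 0.003, 0.003]
force: [0.0, 0.5, -0.6]
gripper_width: 0.146
[0.49071205 0.29431855 0.06500801] -0.02165490880444943 0.0010062581326867387
40 35 [[335. 279.]]
40 45 [[325. 282.]]
40 55 [[316. 282.]]
44 35 [[332. 292.]]
44 45 [[320. 296.]]
44 55 [[310. 296.]]
48 35 [[329. 305.]]
48 45 [[316. 310.]]
48 55 [[305. 309.]]
[ 3.1 -1.1 20.8]
```

View pics/g6_side.png

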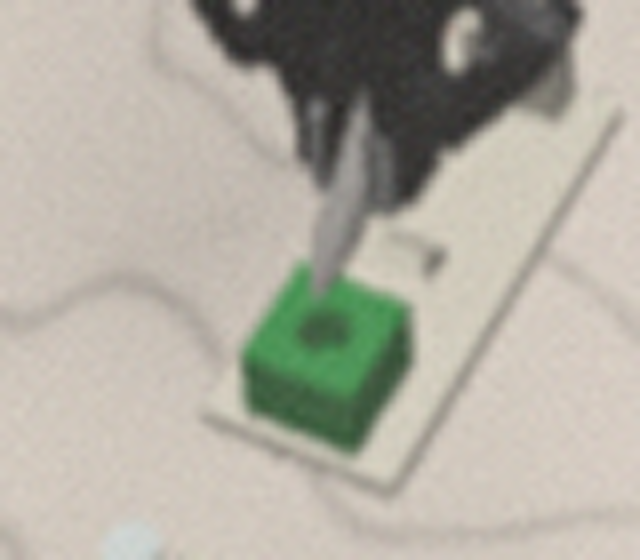

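```bash
python3 -m jog '[[[0,2.5,-1,5,0],[0,2.5,-1,12,0],[0,2.5,-1,18,0],[0,2.5,-1,21,0],[0,2.5,-1,22,0],[0,2.5,-1,22,0]]]' 30;  python3 - <<'E'
from h import *
s=state()["eef_pos"]; d=s[:2]-SO; print(s,d@SD,d@SY)
for c in("side",):
  im=capture(c); u=proj(c,st(-52,36))[0].astype(int); zoom(c,im,u[0]-40,u[1]-40,80,70,8,f"pics/g7_{c}.png")
E
```

```text
t: 8.8
eef_pos: [0.4897, 0.2978, 0.0442]
ee_rot: [0.665, 0.747, 0.004, 0.002]
force: [-4.0, 0.7, 9.6]
gripper_width: 0.144
[0.48967853 0.2978253  0.0442146 ] -0.025261763248615274 0.00041583751468171495
```

View pics/g7_side.png

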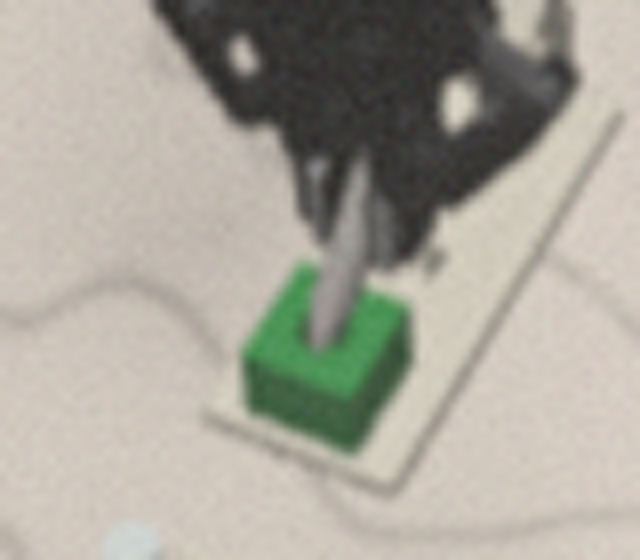

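```bash
python3 -m jog '[[[0,2,-1,2,0],[0,4,-1,2,0],[0,6,-1,2,0],[0,8,-1,2,0],[0,8,-1,2,0]]]' 20;  python3 - <<'E'
from h import *
s=state()["eef_pos"]; d=s[:2]-SO; print(s,d@SD,d@SY,state()["force"])
for c in("side",):
  im=capture(c); u=proj(c,st(-52,36))[0].astype(int); zoom(c,im,u[0]-40,u[1]-40,80,70,8,f"pics/g8_{c}.png")
E
```

```text
t: 9.35
eef_pos: [0.4895, 0.3018, 0.0434]
ee_rot: [0.664, 0.748, 0.001, 0.006]
force: [0.7, -14.1, 10.3]
gripper_width: 0.148
[0.48947032 0.30177349 0.04344774] -0.029204184382981987 0.0006988717030673389 [  0.71536537 -14.10411027  10.31070529]
```

View pics/g8_side.png

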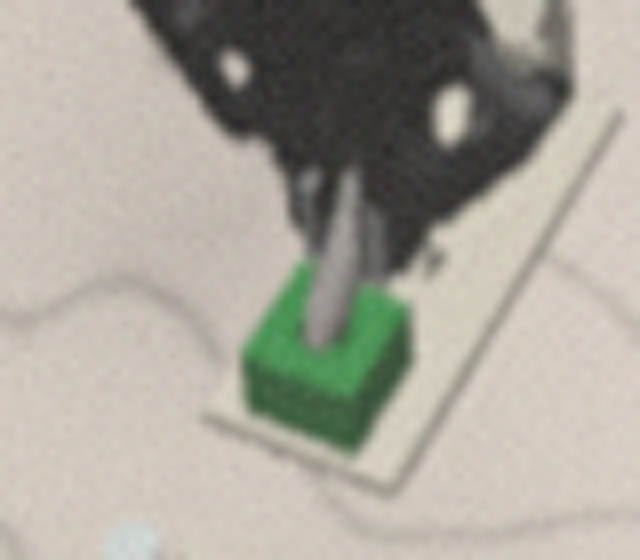

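```bash
python3 -m jog '[[[0,7,0,1,0],[0,9,0,1,0],[0,11,0,1,0],[0,13,0,1,0],[0,15,0,1,0],[0,15,0,1,0]]]' 20;  python3 - <<'E'
from h import *
s=state()["eef_pos"]; d=s[:2]-SO; print(s,d@SD,d@SY,state()["force"])
for c in("side",):
  im=capture(c); u=proj(c,st(-52,36))[0].astype(int); zoom(c,im,u[0]-40,u[1]-40,80,70,8,f"pics/g9_{c}.png")
E
```

```text
t: 10.0
eef_pos: [0.489, 0.3049, 0.0435]
ee_rot: [0.663, 0.749, -0.008, 0.012]
force: [-0.4, -34.7, 16.0]
gripper_width: 0.144
[0.48902371 0.30489771 0.04346035] -0.032358785829144726 0.0006432339996083876 [ -0.39716977 -34.70245628  15.98617278]
```

View pics/g9_side.png

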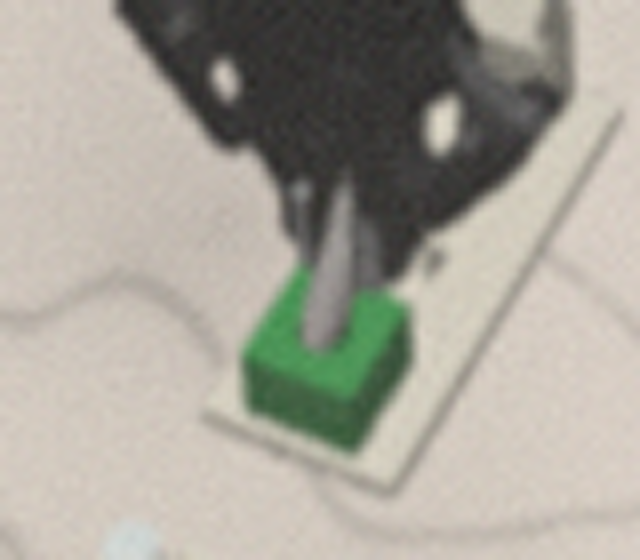

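```bash
python3 -m jog '[[[0,6,0,-1,0],[0,6,0,-2,0],[0,6,0,-3,0],[0,6,0,-3,0]]]' 20;  python3 - <<'E'
from h import *
s=state()["eef_pos"]; d=s[:2]-SO; print(s,d@SD,d@SY,state()["force"],state()["moment"])
for c in("side","top"):
  im=capture(c); u=proj(c,st(-52,36))[0].astype(int); zoom(c,im,u[0]-40,u[1]-40,80,70,8,f"pics/g10_{c}.png")
E
```

```text
t: 10.45
eef_pos: [0.4886, 0.3047, 0.0441]
ee_rot: [0.662, 0.749, -0.013, 0.016]
force: [4.6, -15.1, -3.6]
gripper_width: 0.148
[0.48863853 0.30465263 0.04407424] -0.032163428684804214 0.00023074964003050942 [  4.57438688 -15.09548045  -3.56939472] [-2.8729993  -0.92103268 -0.01030307]
```

View pics/g10_side.png

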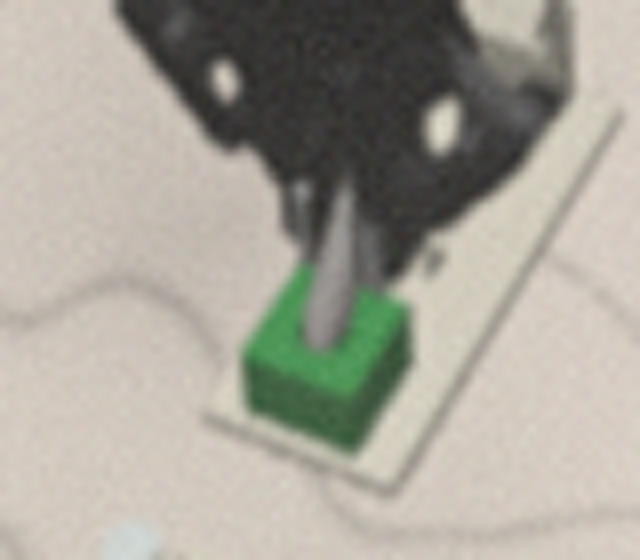

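View pics/g10_top.png

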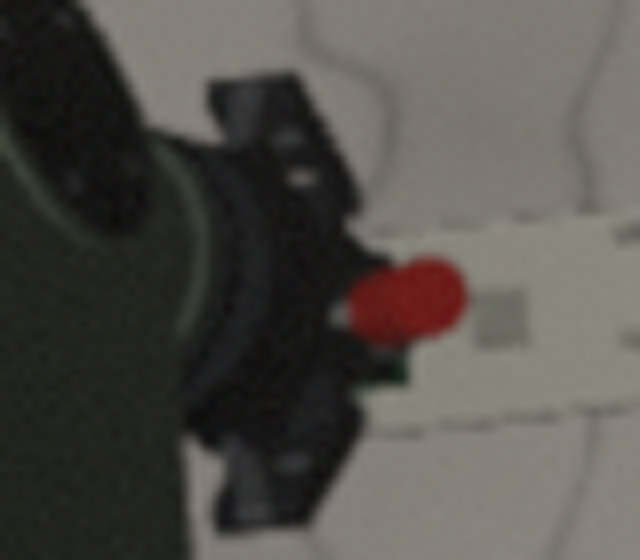

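```bash
python3 -m jog '[[[0,8,0,-1,0],[0,10,0,-1,0],[0,12,0,-1,0],[0,14,0,-1,0],[0,14,0,-2,0],[0,14,0,-2,0]]]' 20;  python3 - <<'E'
from h import *
s=state()["eef_pos"]; d=s[:2]-SO; print(s,d@SD,d@SY,state()["force"],state()["moment"])
for c in("side","top"):
  im=capture(c); u=proj(c,st(-52,36))[0].astype(int); zoom(c,im,u[0]-40,u[1]-40,80,70,8,f"pics/g11_{c}.png")
E
```

```text
t: 11.15
eef_pos: [0.4883, 0.3086, 0.0448]
ee_rot: [0.661, 0.75, -0.02, 0.022]
force: [5.0, -26.1, 6.4]
gripper_width: 0.147
[0.48827345 0.30863414 0.04483771] -0.0361583621263384 0.0003622953773968898 [  5.03896316 -26.14196915   6.38932508] [-4.73684013 -0.87118758 -0.02088796]
```

View pics/g11_side.png

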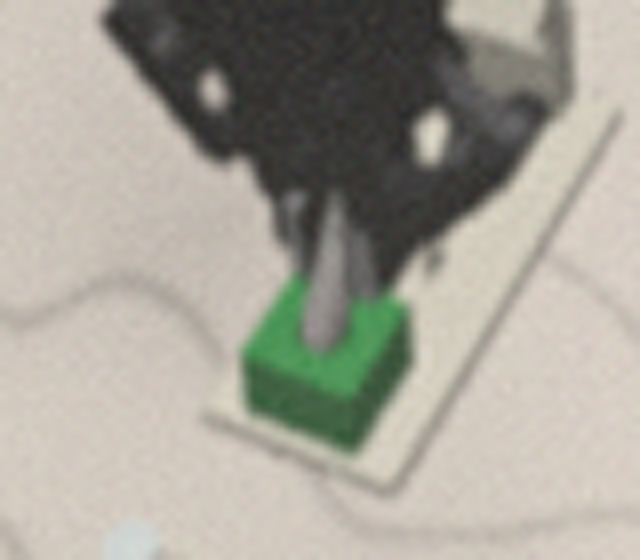

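View pics/g11_top.png

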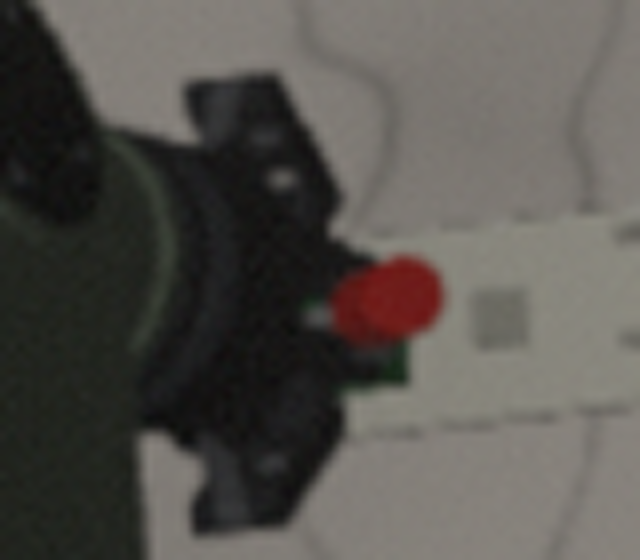

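```bash
cat >> h.py <<'E'
def axes():
    from scipy.spatial.transform import Rotation as Ro
    return Ro.from_quat(state()["ee_rot"]).as_matrix().round(3)
E
python3 - <<'E'
from h import *
print(axes())
for c in("side","top"):
  for n in("pin_center","pin_shoulder"): print(c,n,[(np.round(r["xyz"],4).tolist(),round(r["score"],2)) for r in landmark_of(c,n)])
E
```

```text
[[-0.125  0.992  0.006]
 [ 0.99   0.125 -0.059]
 [-0.06  -0.001 -0.998]]
side pin_center [([0.4903, 0.3014, 0.0649], 0.4)]
side pin_shoulder [([0.4901, 0.2976, 0.0812], 0.64)]
top pin_center [([0.4887, 0.3064, 0.0648], 0.58), ([0.4949, 0.2714, 0.0008], 0.46)]
top pin_shoulder [([0.4837, 0.2913, 0.0814], 0.64)]
```

```bash
python3 -m jog '[[[0,9,0,0,0],[0,12,0,0,0],[0,14,0,0,0],[0,14,0,0,0],[0,14,0,-1,0]]]' 20;  python3 - <<'E'
from h import *
s=state()["eef_pos"]; d=s[:2]-SO; print(s,d@SD,d@SY,state()["force"]); print(axes()[:,2])
for c in("side","top"):
  im=capture(c); u=proj(c,st(-52,36))[0].astype(int); zoom(c,im,u[0]-40,u[1]-40,80,70,8,f"pics/g12_{c}.png")
  for n in("pin_center","pin_shoulder"): print(c,n,[(np.round(r["xyz"],4).tolist(),round(r["score"],2)) for r in landmark_of(c,n)])
E
```

```text
t: 11.95
eef_pos: [0.4877, 0.3125, 0.0446]
ee_rot: [0.66, 0.75, -0.028, 0.028]
force: [3.5, -26.5, 3.3]
gripper_width: 0.145
[0.48769863 0.31252318 0.04455136] -0.04008756202712441 0.0002743171720437034 [  3.53447936 -26.47829416   3.28084819]
[ 0.005 -0.079 -0.997]
side pin_center [([0.4896, 0.3032, 0.0684], 0.65)]
side pin_shoulder [([0.7118, 0.1891, -0.0024], 0.71)]
top pin_center [([0.4863, 0.3115, 0.0696], 0.53), ([0.495, -0.2329, 0.0075], 0.27)]
top pin_shoulder [([0.7097, 0.1853, -0.0], 0.7), ([0.4881, 0.2965, 0.0806], 0.65), ([0.4947, -0.233, 0.0358], 0.45)]
```

View pics/g12_side.png

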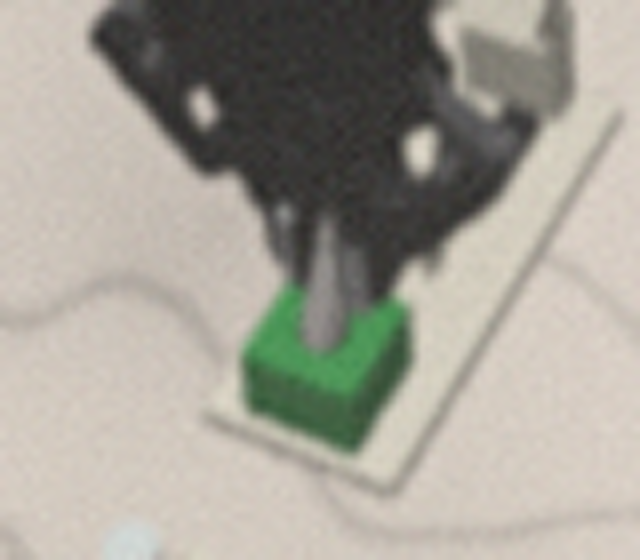

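View pics/g12_top.png

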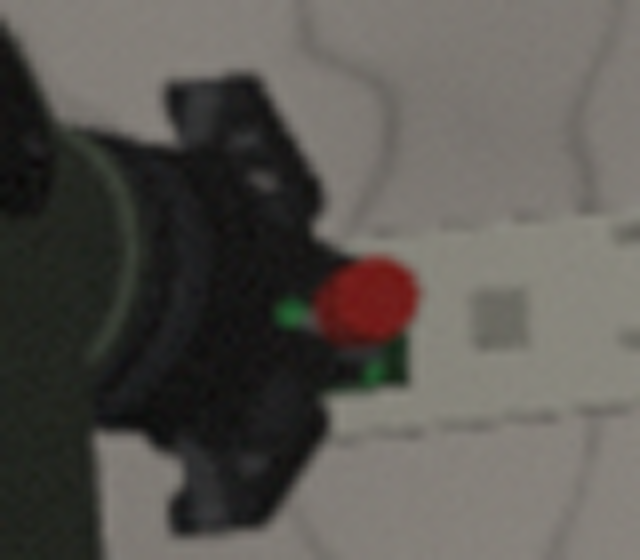

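```bash
python3 -m jog '[[[0,8,0,0,0],[0,11,0,0,0],[0,13,0,0,0],[0,13,0,0,0],[0,13,0,0,0]]]' 20;  python3 - <<'E'
from h import *
s=state()["eef_pos"]; d=s[:2]-SO; print(s,d@SD,d@SY,state()["force"]); print(axes()[:,2])
for c in("side","top"):
  im=capture(c); u=proj(c,st(-52,36))[0].astype(int); zoom(c,im,u[0]-40,u[1]-40,80,70,8,f"pics/g13_{c}.png")
E
```

```text
t: 12.75
eef_pos: [0.4874, 0.3153, 0.0436]
ee_rot: [0.659, 0.751, -0.036, 0.034]
force: [2.9, -28.3, 10.6]
gripper_width: 0.145
[0.48738087 0.31533416 0.0436054 ] -0.042915454845150525 0.00030765915767542003 [  2.88251229 -28.34585607  10.62995562]
[ 0.004 -0.099 -0.995]
```

View pics/g13_side.png

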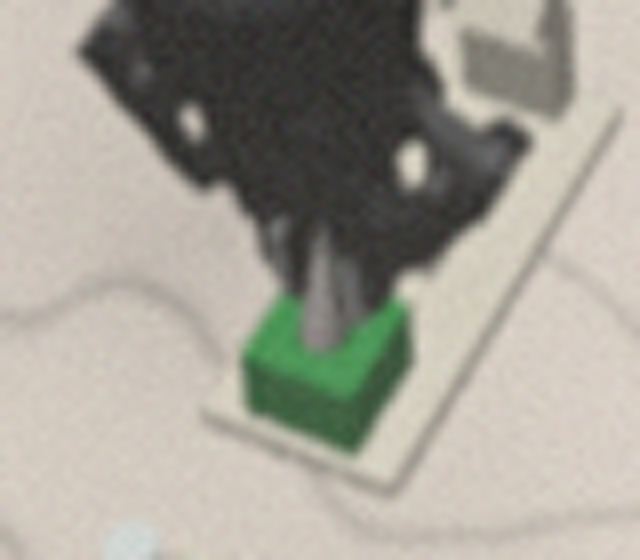

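View pics/g13_top.png

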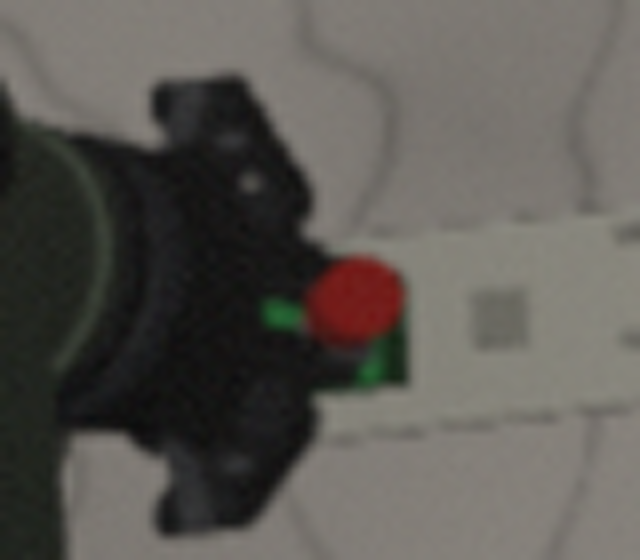

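```bash
python3 - <<'E'
from h import *
s=state()["eef_pos"]; G=s-.019*axes()[:,2]; d=G[:2]-SO; x,y,z=d@SD*1e3,d@SY*1e3,G[2]*1e3; print(x,y,z)
o=proj("top",st(-52,36))[0].astype(int)-40
o2=proj("side",st(-52,36))[0].astype(int)-40
for th in(0,10,15,20,25,30):
  t=np.radians(th); f=lambda s:st(x+s*np.sin(t),z+s*np.cos(t),y)
  print(th,((proj("top",[f(22),f(56)])-o+.5)*8-.5).round(0).tolist(),((proj("side",[f(-27),f(-44)])-o2+.5)*8-.5).round(0).tolist(), "mouth x",x-(z-36)*np.tan(t))
E
```

```text
-44.81356722177889 0.47079929157203704 62.49558146884641
0 [[291.0, 312.0], [249.0, 303.0]] [[337.0, 313.0], [340.0, 350.0]] mouth x -44.81356722177889
10 [[305.0, 311.0], [284.0, 300.0]] [[329.0, 324.0], [327.0, 368.0]] mouth x -49.48545310429573
15 [[312.0, 311.0], [302.0, 299.0]] [[324.0, 329.0], [320.0, 376.0]] mouth x -51.913036879349306
20 [[318.0, 310.0], [320.0, 298.0]] [[320.0, 333.0], [313.0, 383.0]] mouth x -54.45717021601416
25 [[325.0, 310.0], [338.0, 297.0]] [[316.0, 337.0], [307.0, 389.0]] mouth x -57.16865976797163
30 [[332.0, 309.0], [356.0, 296.0]] [[312.0, 340.0], [300.0, 395.0]] mouth x -60.11079831515302
```

```bash
python3 - <<'E'
from h import *
for c in("side","top"):
  im=capture(c); 
  for n in ("pin",):
    for r in trace(c,n)[:2]:
      m=r["region"]; ys,xs=np.nonzero(m); print(c,n,r["score"],len(xs),xs.min(),xs.max(),ys.min(),ys.max())
  hsv=cv2.cvtColor(im,cv2.COLOR_BGR2HSV); red=((hsv[...,0]<8)|(hsv[...,0]>172))&(hsv[...,1]>130)&(hsv[...,2]>60)
  ys,xs=np.nonzero(red); k=(abs(xs-proj(c,st(-52,60))[0][0])<40)&(abs(ys-proj(c,st(-52,60))[0][1])<40); xs,ys=xs[k],ys[k]
  print(c,"red",len(xs),xs.min() if len(xs) else 0,xs.max() if len(xs) else 0,ys.min() if len(ys) else 0,ys.max() if len(ys) else 0,xs.mean(),ys.mean())
# camera position and predicted silhouettes
for c in("side","top"):
  K,d,r,t=cam(c); R=cv2.Rodrigues(r)[0]; print(c,"campos",(-R.T@t).round(3))
# where does tcp project
s=state()["eef_pos"]; print(proj("top",s),proj("side",s))
# 2-param scan: handle cylinder silhouette in top: nose hole axis at mouth xm, theta, depth
def cyl(xm,th,L0):  # L0 = along distance nose->mouth
  t=np.radians(th); P=[]
  a=np.array([np.sin(t),np.cos(t)]); b=np.array([np.cos(t),-np.sin(t)])
  for s_ in(66,100):
    for ph in np.linspace(0,2*np.pi,24):
      q=np.array([xm,36])+a*(s_-L0)+b*12*np.cos(ph); P.append(st(q[0],q[1],12*np.sin(ph)))
  return proj("top",P)
for xm in(-54,-52,-50):
  for th in(10,20,30):
    for L0 in(6,14):
      p=cyl(xm,th,L0); print(xm,th,L0,p.min(0).round(1),p.max(0).round(1))
E
```

```text
side pin 0.58 66 316 323 169 179
side pin 0.55 48 214 219 289 301
side red 0 0 0 0 0 nan nan
top pin 0.71 65 357 366 271 278
top red 103 121 132 238 248 126.7378640776699 243.23300970873785
side campos [0.103 0.748 0.783]
top campos [0.435 0.011 0.919]
[[125.65701799 245.81939293]] [[217.92703855 293.92294708]]
-54 10 6 [109.6 237.7] [123.3 249.6]
-54 10 14 [110.3 238.1] [123.8 249.8]
-54 20 6 [117.2 237.3] [128.4 249.2]
-54 20 14 [117.2 237.7] [128.3 249.5]
-54 30 6 [122.  236.9] [135.8 249. ]
-54 30 14 [121.4 237.4] [135.  249.3]
-52 10 6 [110.4 237.6] [124.1 249.5]
-52 10 14 [111.2 238. ] [124.7 249.8]
-52 20 6 [118.1 237.2] [129.3 249.2]
-52 20 14 [118.1 237.6] [129.2 249.5]
-52 30 6 [122.9 236.8] [136.7 248.9]
-52 30 14 [122.2 237.3] [135.9 249.2]
-50 10 6 [111.3 237.6] [125.  249.4]
-50 10 14 [112.  237.9] [125.5 249.7]
-50 20 6 [118.9 237.1] [130.2 249.1]
-50 20 14 [118.9 237.5] [130.1 249.4]
-50 30 6 [123.7 236.7] [137.5 248.8]
-50 30 14 [123.1 237.2] [136.7 249.1]<stdin>:9: RuntimeWarning: Mean of empty slice.
  ret = ret.dtype.type(ret / rcount)
```

```bash
python3 -m jog '[[[0,8,0,-1,0],[0,11,0,-2,0],[0,13,0,-2,0],[0,14,0,-2,0],[0,14,0,-2,0]]]' 25;  cat > look.py <<'E'
from h import *
import sys
s=state()["eef_pos"]; G=s-.019*axes()[:,2]; d=G[:2]-SO; print("G",d@SD*1e3,d@SY*1e3,G[2]*1e3,state()["force"].round(1)); print(axes()[:,2])
for c in("side","top"):
  im=capture(c); u=proj(c,st(-52,36))[0].astype(int); zoom(c,im,u[0]-40,u[1]-40,80,70,8,f"pics/{sys.argv[1]}_{c}.png")
  if c=="top":
    hsv=cv2.cvtColor(im,cv2.COLOR_BGR2HSV); red=((hsv[...,0]<8)|(hsv[...,0]>172))&(hsv[...,1]>130)&(hsv[...,2]>60)
    ys,xs=np.nonzero(red); print("red",len(xs),xs.min(),xs.max(),ys.min(),ys.max())
E
python3 look.py g14
```

```text
t: 13.55
eef_pos: [0.4872, 0.3172, 0.0442]
ee_rot: [0.658, 0.751, -0.045, 0.042]
force: [5.0, -30.3, 9.3]
gripper_width: 0.144
G -47.096792394564424 0.5843110444398915 63.04870130410605 [  5.  -30.3   9.3]
[ 0.003 -0.123 -0.992]
red 102 120 131 238 248
```

View pics/g14_side.png

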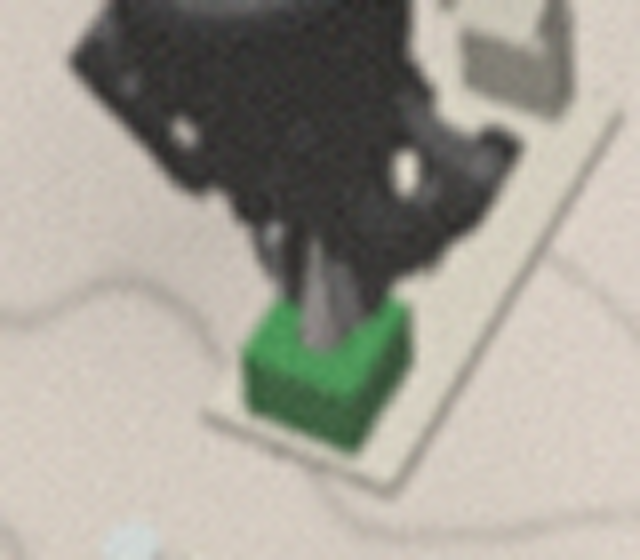

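View pics/g14_top.png

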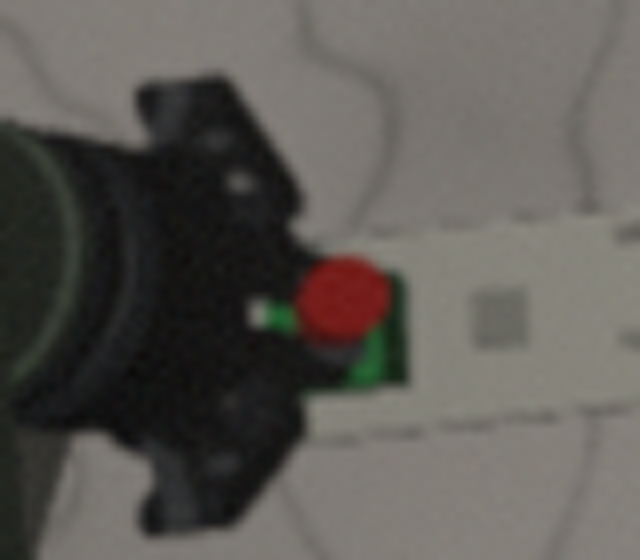

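```bash
python3 - <<'E'
import numpy as np
# 2D profile of pin in its frame (s along, r)
s=np.r_[0,np.linspace(0,16,60),np.linspace(16,66,100)]; r=np.r_[0,1.5+5.5*np.linspace(0,1,60),np.full(100,7.)]
pts=np.r_[np.c_[r,s],np.c_[-r,s]]
for th in range(0,46,3):
  t=np.radians(th); X=pts[:,0]*np.cos(t)+pts[:,1]*np.sin(t); Z=-pts[:,0]*np.sin(t)+pts[:,1]*np.cos(t)
  best=None
  for d in np.arange(0,27.5,.25): # nose centre depth below mouth
    inn=Z<d
    lo=Z<d-17  # narrow part radius 5.25 in bottom 10 (depth>18)
    deep=(d-Z)>18
    w=max(X[inn].max()-X[inn].min()-15 if inn.any() else -9, 0)
    ok=w<=0
    if ok and deep.any():
       # need shift c: all within
       lo_=max((X[inn].max()-7.5), X[deep].max()-5.25); hi=min(X[inn].min()+7.5,X[deep].min()+5.25); ok=lo_<=hi
    if ok: best=d
  print(th,best,[round(c*np.cos(t)-best,1) for c in(55,60,67)])
E
```

```text
0 27.25 [np.float64(27.8), np.float64(32.8), np.float64(39.8)]
3 27.25 [np.float64(27.7), np.float64(32.7), np.float64(39.7)]
6 25.0 [np.float64(29.7), np.float64(34.7), np.float64(41.6)]
9 22.0 [np.float64(32.3), np.float64(37.3), np.float64(44.2)]
12 19.0 [np.float64(34.8), np.float64(39.7), np.float64(46.5)]
15 18.25 [np.float64(34.9), np.float64(39.7), np.float64(46.5)]
18 18.0 [np.float64(34.3), np.float64(39.1), np.float64(45.7)]
21 16.0 [np.float64(35.3), np.float64(40.0), np.float64(46.5)]
24 13.5 [np.float64(36.7), np.float64(41.3), np.float64(47.7)]
27 11.5 [np.float64(37.5), np.float64(42.0), np.float64(48.2)]
30 10.0 [np.float64(37.6), np.float64(42.0), np.float64(48.0)]
33 9.0 [np.float64(37.1), np.float64(41.3), np.float64(47.2)]
36 8.0 [np.float64(36.5), np.float64(40.5), np.float64(46.2)]
39 7.0 [np.float64(35.7), np.float64(39.6), np.float64(45.1)]
42 6.0 [np.float64(34.9), np.float64(38.6), np.float64(43.8)]
45 5.0 [np.float64(33.9), np.float64(37.4), np.float64(42.4)]
```

```bash
python3 -m jog '[[[0,10,0,0,0],[0,13,0,0,0],[0,15,0,0,0],[0,15,0,0,0]]]' 20; python3 look.py g15; python3 -m jog '[[[0,10,0,0,0],[0,13,0,0,0],[0,15,0,0,0],[0,15,0,0,0],[0,15,0,0,0]]]' 20; python3 look.py g16
```

```text
t: 14.05
eef_pos: [0.4869, 0.3206, 0.043]
ee_rot: [0.656, 0.751, -0.054, 0.049]
force: [3.6, -29.8, 10.2]
gripper_width: 0.145
G -50.93999554595776 0.7707679206461149 61.78447318236838 [  3.6 -29.8  10.2]
[ 0.002 -0.146 -0.989]
red 93 118 127 238 248
t: 14.65
eef_pos: [0.4864, 0.3235, 0.0421]
ee_rot: [0.655, 0.751, -0.064, 0.056]
force: [2.5, -30.3, 15.2]
gripper_width: 0.143
G -54.27842485468061 0.768343662906376 60.881833554748354 [  2.5 -30.3  15.2]
[ 0.    -0.169 -0.986]
red 96 115 125 238 248
```

View pics/g16_side.png

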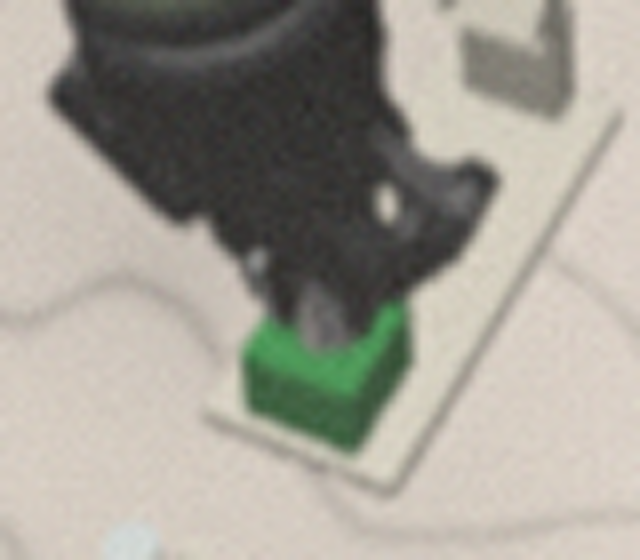

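View pics/g16_top.png

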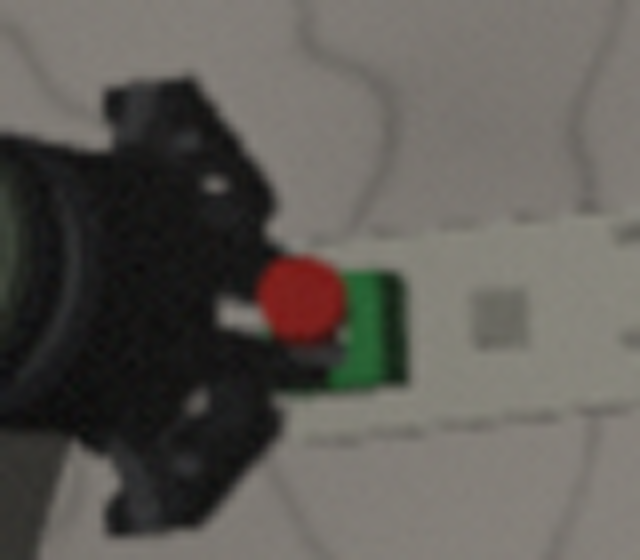

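```bash
python3 -m jog '[[[0,-3,0,0,0],[0,-5,0,0,0],[0.3,-5,0,0,0],[0.4,-5,0,0,0],[0.4,-5,0,0,0],[0.4,-5,0,0,0]]]' 20; python3 look.py g17
```

```text
t: 15.35
eef_pos: [0.487, 0.3186, 0.0428]
ee_rot: [0.655, 0.751, -0.064, 0.056]
force: [-0.4, 1.4, 0.2]
gripper_width: 0.394
G -49.40935572203474 0.7540233006899622 61.527675467063375 [-0.4  1.4  0.2]
[ 0.    -0.17  -0.985]
red 91 119 128 238 248
```

View pics/g17_side.png

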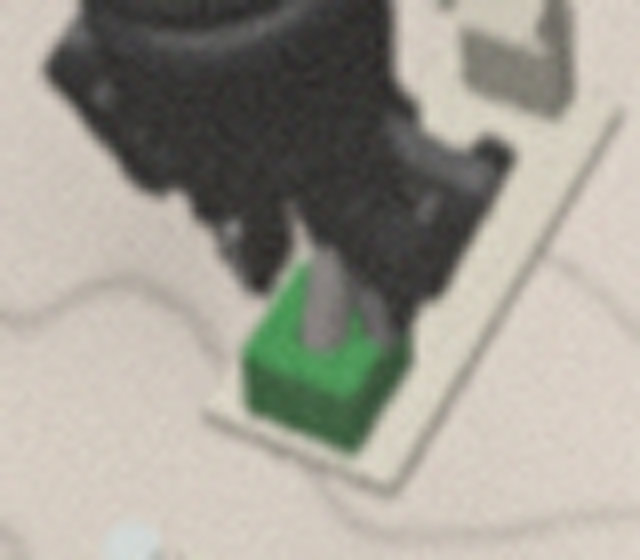

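View pics/g17_top.png

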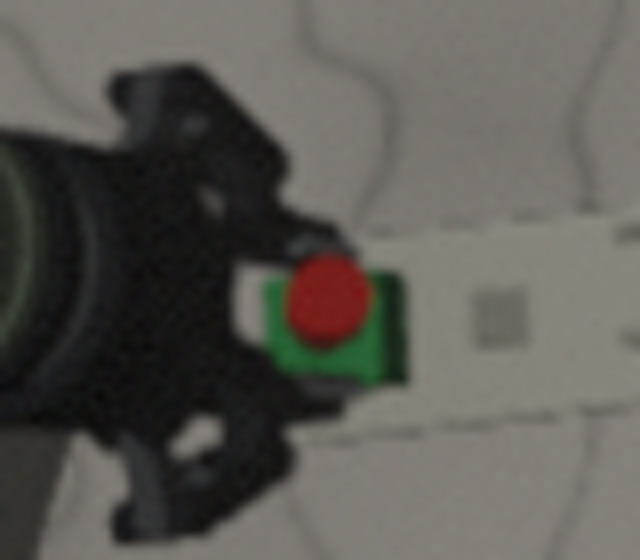

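The pin rests leaning about 18° on the socket's ledge (red at pixels 119–128, 238–248), which is the stable lean I computed. Next I'll move up to the handle.

```bash
python3 - <<'E'
from h import *
z=axes()[:,2]
print(tool(st(-31,97)+.019*z), axes())
for c in("side","top"):
  for n in("pin","pin_center","pin_shoulder"): print(c,n,[(np.round(r["xyz"],4).tolist(),round(r["score"],2)) for r in landmark_of(c,n)])
print(st(-57,18),st(-57+66*.309,18+66*.951))
E
```

```text
[-24.1  -1.8 -31.7] [[-0.135  0.991  0.   ]
 [ 0.976  0.133 -0.17 ]
 [-0.168 -0.023 -0.986]]
side pin [([0.4853, 0.328, 0.0168], 0.4)]
side pin_center [([0.4902, 0.3107, 0.0625], 0.63)]
side pin_shoulder [([0.4894, 0.3072, 0.0801], 0.42), ([0.4931, -0.2327, 0.0461], 0.22)]
top pin [([0.4822, 0.3296, 0.016], 0.47)]
top pin_center [([0.5744, -0.0354, 0.0795], 0.67), ([0.4867, 0.3157, 0.0629], 0.55)]
top pin_shoulder [([0.5751, -0.0371, 0.0753], 0.52), ([0.486, 0.306, 0.0821], 0.4), ([0.488, 0.3253, 0.0353], 0.38), ([0.4331, -0.2648, 0.0348], 0.25)]
[0.485332 0.329244 0.018   ] [0.48786086 0.30901315 0.080766  ]
```

```bash
python3 -m jog '[[[0.6,-3,-1,-12,0],[0.6,-12,-2,-24,0],[0.6,-20,-2,-32,0],[0.6,-24,-2,-32,0],[0.6,-24,-2,-32,0]]]' 30; python3 look.py g18
```

```text
t: 16.25
eef_pos: [0.489, 0.2997, 0.0796]
ee_rot: [0.656, 0.75, -0.063, 0.056]
force: [0.7, 0.5, -0.1]
gripper_width: 0.603
G -30.377430598943754 0.30405555104323745 98.30027357332122 [ 0.7  0.5 -0.1]
[ 0.001 -0.169 -0.986]
red 86 119 128 238 248
```

View pics/g18_side.png

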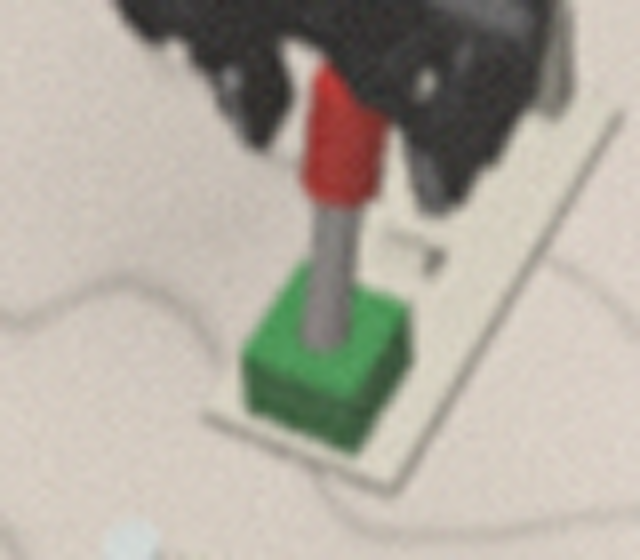

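View pics/g18_top.png

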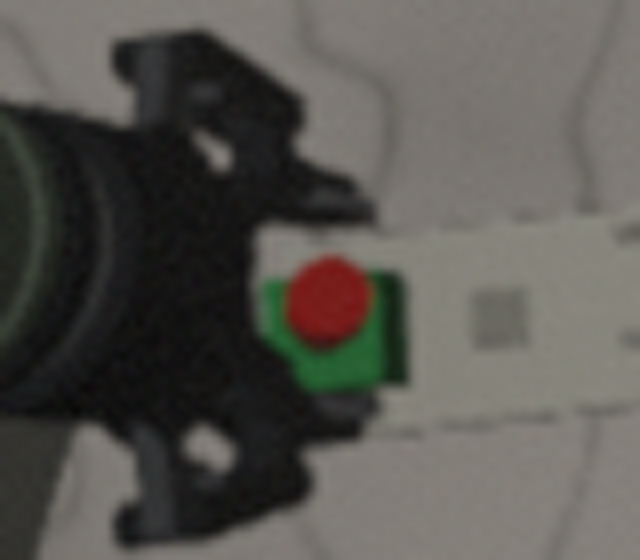

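```bash
python3 -m jog '[[[0.1,0,0,0,0],[0.1,0,0,0,0],[0.1,0,0,0,0],[0.1,0,0,0,0],[0.1,4,0,-1,0],[0.1,8,0,-2,0],[0.1,12,0,-1,0],[0.1,12,0,-1,0]]]' 20; python3 look.py g19
```

```text
t: 17.15
eef_pos: [0.4876, 0.312, 0.0781]
ee_rot: [0.655, 0.75, -0.063, 0.057]
force: [4.0, -2.5, 1.7]
gripper_width: 0.273
G -42.744808501708285 0.4845445155966768 96.85831968164412 [ 4.  -2.5  1.7]
[ 0.002 -0.17  -0.985]
red 93 113 124 239 249
```

View pics/g19_side.png

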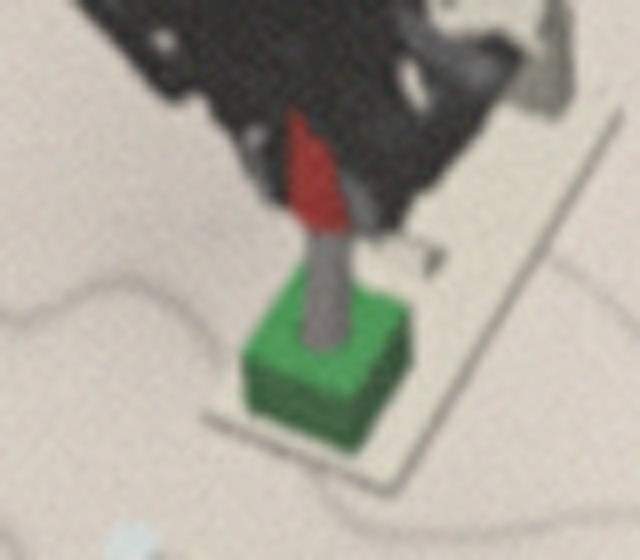

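```bash
python3 -m jog '[[[0.1,3,0,0.5,0],[0.1,6,0,2,0],[0.1,9,0,4,0],[0.1,10,0,5,0],[0.1,10,0,6,0],[0.1,10,0,6,0]]]' 20; python3 look.py g20
```

```text
t: 17.85
eef_pos: [0.4866, 0.3211, 0.0714]
ee_rot: [0.655, 0.75, -0.063, 0.057]
force: [3.3, -2.2, 6.1]
gripper_width: 0.272
G -51.956756131467095 0.6304616139582211 90.12220671644906 [ 3.3 -2.2  6.1]
[ 0.003 -0.169 -0.986]
red 99 110 120 239 249
```

View pics/g20_side.png

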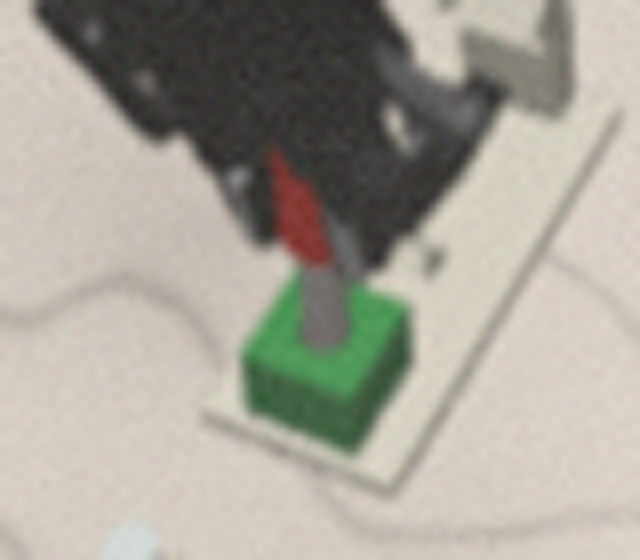

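View pics/g20_top.png

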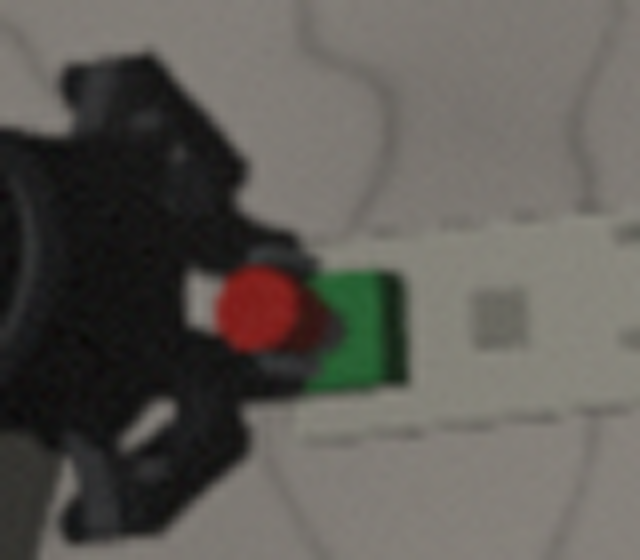

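```bash
python3 -m jog '[[[0.1,-8,0,0,0],[0.1,-12,0,0,0],[0.1,-15,0,0,0]]]' 40; python3 -c "
from h import *
print(axes()[:,2],state()['force'].round(1))"; python3 -m jog '[[[0.1,-12,0,0,0],[0.1,-15,0,0,0],[0.1,-15,0,0,0]]]' 40; python3 look.py g21
```

```text
t: 18.25
eef_pos: [0.4874, 0.3133, 0.0721]
ee_rot: [0.656, 0.751, -0.057, 0.052]
force: [1.7, 16.8, -9.4]
gripper_width: 0.273
[ 0.003 -0.153 -0.988] [ 1.7 16.8 -9.4]
t: 18.55
eef_pos: [0.4877, 0.3093, 0.0722]
ee_rot: [0.657, 0.751, -0.048, 0.044]
force: [1.2, 27.8, -13.3]
gripper_width: 0.268
G -39.39115411408338 0.14369547071709024 90.9891698630589 [  1.2  27.8 -13.3]
[ 0.003 -0.131 -0.991]
red 94 115 125 239 249
```

View pics/g21_side.png

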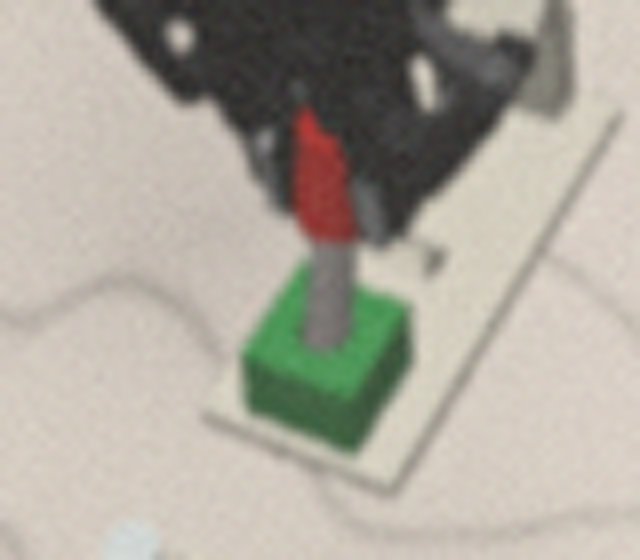

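```bash
python3 -m jog '[[[0.1,-8,0,3,0],[0.1,-12,0,5,0],[0.1,-13,0,6,0]]]' 40; python3 -m jog '[[[0.1,-11,0,2,0],[0.1,-12,0,3,0],[0.1,-13,0,3,0]]]' 40;python3 -m jog '[[[0.1,-11,0,2,0],[0.1,-12,0,3,0],[0.1,-13,0,3,0]]]' 40; python3 look.py g22
```

```text
t: 18.95
eef_pos: [0.4883, 0.3085, 0.0717]
ee_rot: [0.658, 0.751, -0.039, 0.037]
force: [-10.7, 30.2, 16.9]
gripper_width: 0.27
t: 19.25
eef_pos: [0.4883, 0.3081, 0.0718]
ee_rot: [0.659, 0.751, -0.029, 0.029]
force: [-6.0, 32.0, 2.8]
gripper_width: 0.271
t: 19.55
eef_pos: [0.4883, 0.3078, 0.0718]
ee_rot: [0.66, 0.751, -0.02, 0.021]
force: [-6.1, 32.4, 3.9]
gripper_width: 0.265
G -36.4038191321775 0.2988193293034913 90.71560728559719 [-6.1 32.4  3.9]
[ 0.006 -0.058 -0.998]
red 86 116 126 239 249
```

View pics/g22_side.png

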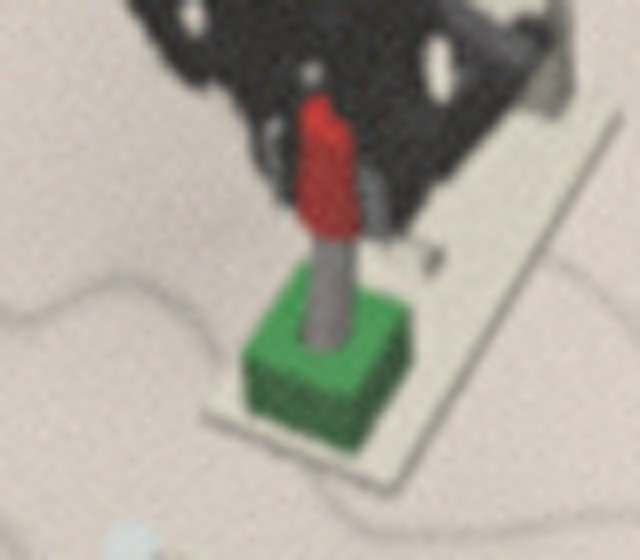

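```bash
python3 -m jog '[[[0.1,-11,0,2,0],[0.1,-12,0,3,0],[0.1,-13,0,3,0]]]' 40; python3 -m jog '[[[0.1,-11,0,2,0],[0.1,-12,0,3,0],[0.1,-13,0,3,0]]]' 40; python3 -c "
from h import *
print(axes(),state()['force'].round(1))"
```

```text
t: 19.95
eef_pos: [0.4883, 0.3074, 0.0717]
ee_rot: [0.661, 0.751, -0.011, 0.013]
force: [-5.3, 31.9, 5.2]
gripper_width: 0.269
t: 20.25
eef_pos: [0.4883, 0.307, 0.0717]
ee_rot: [0.661, 0.75, -0.001, 0.006]
force: [-6.8, 32.2, 6.6]
gripper_width: 0.27
[[-0.125  0.992  0.006]
 [ 0.992  0.125 -0.009]
 [-0.01   0.005 -1.   ]] [-6.8 32.2  6.6]
```

```bash
python3 -m jog '[[[0.1,4,0.5,0,0],[0.1,8,0.5,0,0],[0.1,12,0.5,1,0],[0.1,16,0.5,2,0],[0.1,17,0.5,3,0],[0.1,17,0.5,3,0]]]' 20; python3 look.py g23
```

```text
t: 20.85
eef_pos: [0.4867, 0.3227, 0.0712]
ee_rot: [0.661, 0.75, -0.003, 0.006]
force: [-2.7, -7.8, 19.1]
gripper_width: 0.269
G -50.498945121360435 0.49372140093830547 90.2293623209233 [-2.7 -7.8 19.1]
[ 0.006 -0.012 -1.   ]
red 61 112 119 239 248
```

View pics/g23_side.png

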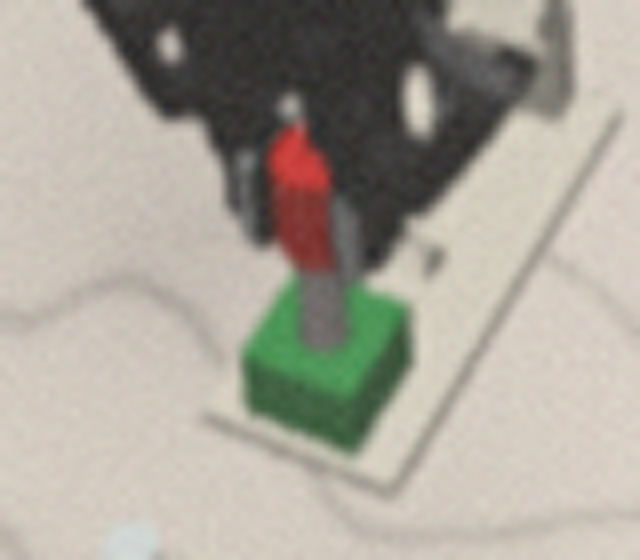

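View pics/g23_top.png

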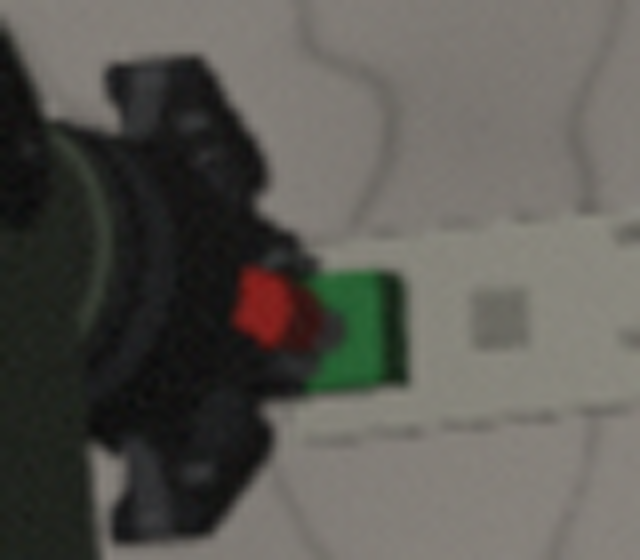

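```bash
python3 -m jog '[[[0.6,0,0,-2,0],[0.6,0,0,-8,0],[0.6,0,0,-14,0],[0.6,0,0,-20,0],[0.6,0,0,-28,0],[0.6,0,0,-28,0]]]' 20; python3 look.py g24; python3 - <<'E'
from h import *
print(state()["q"].round(3)); print(axes())
for c in("side","top"):
  for n in("pin","pin_center","pin_shoulder"): print(c,n,[(np.round(r["xyz"],4).tolist(),round(r["score"],2)) for r in landmark_of(c,n)])
E
```

```text
t: 21.55
eef_pos: [0.4875, 0.3236, 0.1007]
ee_rot: [0.661, 0.75, -0.001, 0.007]
force: [0.7, 0.4, 0.4]
gripper_width: 0.602
G -51.34440241914421 1.300120715062342 119.69350789794366 [0.7 0.4 0.4]
[ 0.008 -0.011 -1.   ]
red 82 110 119 241 250
[ 0.445  0.365  1.632 -0.014  1.144  0.325]
[[-0.126  0.992  0.006]
 [ 0.992  0.126 -0.012]
 [-0.012  0.005 -1.   ]]
side pin [([0.485, 0.3238, 0.0063], 0.69)]
side pin_center [([0.4879, 0.3188, 0.0586], 0.74)]
side pin_shoulder [([0.4851, 0.3251, 0.0729], 0.76), ([0.6008, 0.0501, 0.0742], 0.7)]
top pin [([0.4848, 0.3265, 0.007], 0.71)]
top pin_center [([0.4836, 0.325, 0.0616], 0.7)]
top pin_shoulder [([0.4922, -0.2349, 0.0067], 0.65), ([0.4837, 0.3188, 0.0735], 0.61)]
```

View pics/g24_side.png

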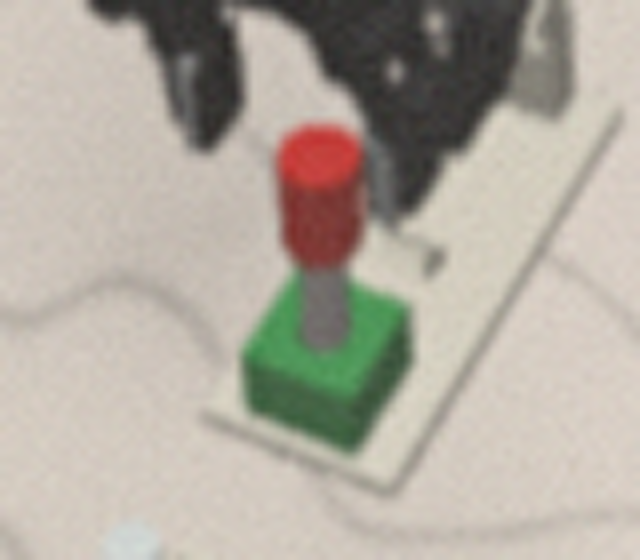

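View pics/g24_top.png

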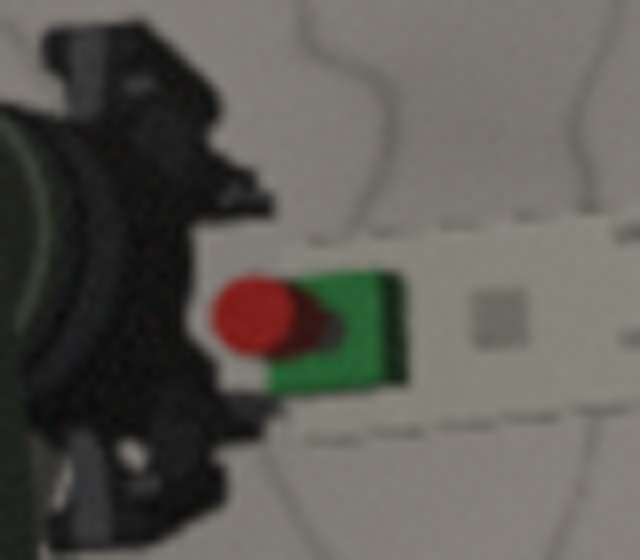

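```bash
python3 - <<'E'
from h import *
for c,u in(("side",(320,155)),("top",(254,316))):
  o=proj(c,st(-52,36))[0].astype(int)-40
  p=(np.array(u)+.5)/8-.5+o; b=back(c,[p],.1085)[0]; d=b[:2]-SO; print(c,b.round(4),d@SD*1e3,d@SY*1e3)
E
```

```text
side [0.4856 0.3199 0.1085] -47.661717297005104 -0.9226096587133358
top [0.4844 0.3191 0.1085] -46.98493271757553 -2.1810226874301306
```

```bash
python3 -m jog '[[[1,0,0,-15,0],[1,0,-2.5,-15,-8],[1,0,-2.5,-15,-24],[1,0,-2.5,-15,-40],[1,0,-2.5,-15,-48],[1,0,-2.5,-15,-48],[1,0,-2.5,-15,-48]]]' 20; python3 -c "
from h import *
print(axes(),state()['q'].round(2)); print(tool(st(-50,79,-1.5)))"
```

```text
t: 22.65
eef_pos: [0.4843, 0.3229, 0.1151]
ee_rot: [0.297, 0.955, -0.005, 0.005]
force: [0.7, -0.2, -0.2]
gripper_width: 0.999
[[-0.824  0.567  0.006]
 [ 0.566  0.824 -0.012]
 [-0.012 -0.006 -1.   ]] [ 0.45  0.34  1.63 -0.01  1.17 -0.52]
[-0.4 -0.2 36.1]
```

```bash
python3 -m jog '[[[1,0,0,0,-8],[1,0,0,0,-16],[1,0,0,0,-24],[1,0,0,5,-32],[1,0,0,20,-40],[1,0,0,34,-42],[1,0,0,36,-42],[1,0,0,36,-42]]]' 20; python3 look.py g25;  python3 -c "
from h import *
print(axes(),tool(st(-50,79,-1.5)))"
```

```text
t: 23.45
eef_pos: [0.4845, 0.3225, 0.0795]
ee_rot: [-0.065, 0.998, -0.006, 0.003]
force: [0.8, 0.0, -0.8]
gripper_width: 1.0
G -50.644660883242395 -1.7358734325092098 98.47637281137628 [ 0.8  0.  -0.8]
[ 0.006 -0.012 -1.   ]
red 8 114 118 246 247
[[-0.992 -0.13   0.008]
 [-0.13   0.991 -0.011]
 [-0.006 -0.012 -1.   ]] [ 0.6 -0.7  1.3]
```

View pics/g25_side.png

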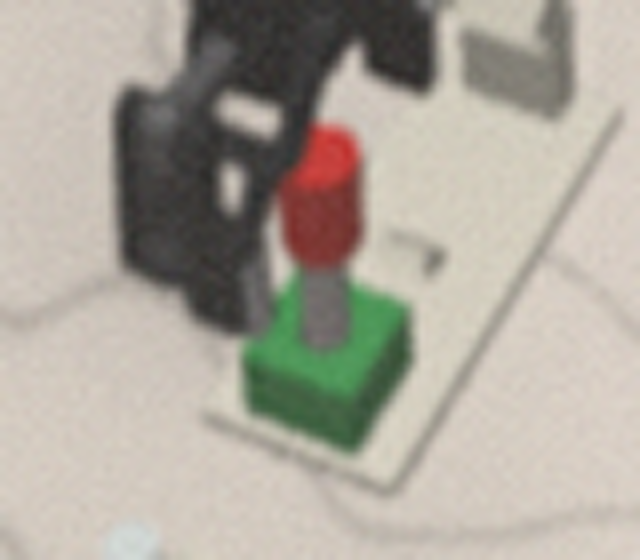

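```bash
python3 -m jog '[[[0.1,0,0,0,0],[0.1,0,0,0,0],[0.1,0,0,0,0],[0.1,0,0,0,0],[0.1,0,0,0,0],[0.1,0,0,0,0],[0.1,0,0,0,0],[0.1,0,0,0,0]]]' 50; python3 look.py g26;  python3 -c "
from h import *
print(axes(),tool(st(-50,79,-1.5)))"
```

```text
t: 24.35
eef_pos: [0.4854, 0.3232, 0.0806]
ee_rot: [-0.065, 0.998, -0.005, 0.004]
force: [-1.0, 1.2, 2.9]
gripper_width: 0.264
G -51.155075561859654 -0.8103958158557752 99.57955552025562 [-1.   1.2  2.9]
[ 0.008 -0.01  -1.   ]
[[-0.992 -0.13   0.008]
 [-0.13   0.991 -0.01 ]
 [-0.007 -0.011 -1.   ]] [ 0.9 -1.   1.6]Traceback (most recent call last):
  File "look.py", line 8, in <module>
    ys,xs=np.nonzero(red); print("red",len(xs),xs.min(),xs.max(),ys.min(),ys.max())
                                               ~~~~~~^^
    return umr_minimum(a, axis, None, out, keepdims, initial, where)
ValueError: zero-size array to reduction operation minimum which has no identity
```

View pics/g26_side.png

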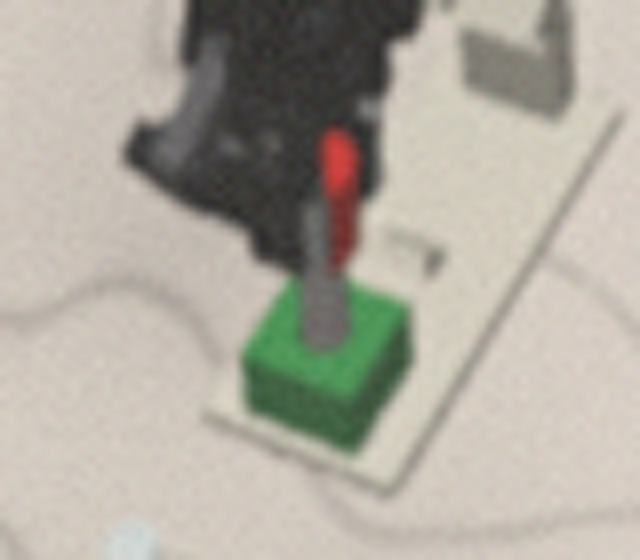

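```bash
python3 -m jog '[[[0.1,0,0,-5,0],[0.1,0,0,-15,0],[0.1,0,0,-40,0],[0.1,0,0,-80,0],[0.1,0,0,-105,0],[0.1,0,0,-105,0],[0.1,0,0,-105,0]]]' 80;  python3 -c "
from h import *
print(axes(),tool([.5993,.0450,.185]))"
```

```text
t: 25.15
eef_pos: [0.4844, 0.3239, 0.1859]
ee_rot: [-0.065, 0.998, -0.006, 0.004]
force: [0.1, 0.0, -2.0]
gripper_width: 0.257
[[-0.992 -0.13   0.009]
 [-0.13   0.991 -0.011]
 [-0.007 -0.012 -1.   ]] [ -77.7 -291.4    4.9]
```

```bash
python3 -m jog '[[[0.1,-10,-35,0,0],[0.1,-22,-80,0,0],[0.1,-34,-125,0,0],[0.1,-46,-170,0,0],[0.1,-58,-215,0,0],[0.1,-70,-260,2,0],[0.1,-78,-291,5,0],[0.1,-78,-291,5,0]]]' 80;  cat > look2.py <<'E'
from h import *
import sys
for c in("side","top"):
  im=capture(c); u=proj(c,[.6,.044,.09])[0].astype(int); zoom(c,im,u[0]-40,u[1]-40,80,70,8,f"pics/{sys.argv[1]}_{c}.png"); print(c,u-40)
s=state();print(s["eef_pos"],s["force"].round(1),s["q"].round(2))
E
python3 look2.py h1; python3 -c "
from h import *
print(axes(),tool([.5993,.0450,.185]))
for c in('side','top'):
  for n in('pin','pin_shoulder'): print(c,n,[(np.round(r['xyz'],4).tolist(),round(r['score'],2)) for r in landmark_of(c,n)])"
```

```text
t: 25.95
eef_pos: [0.5989, 0.0408, 0.1816]
ee_rot: [-0.062, 0.998, -0.006, 0.001]
force: [0.8, 0.6, -2.1]
gripper_width: 0.254
side [203 159]
top [195 160]
[0.59780056 0.04475906 0.18214039] [-0.2 -0.2 -2.3] [-0.06  0.3   1.53 -0.01  1.31 -1.76]
[[-0.992 -0.128  0.003]
 [-0.128  0.992 -0.01 ]
 [-0.002 -0.01  -1.   ]] [-1.5  0.  -2.9]
side pin []
side pin_shoulder [([0.6008, 0.0412, 0.1708], 0.54), ([0.6014, 0.0354, 0.1584], 0.46)]
top pin [([0.5969, 0.0413, 0.1781], 0.68), ([0.5974, 0.0452, 0.1077], 0.39)]
top pin_shoulder [([0.5942, 0.0421, 0.1765], 0.38)]
```

View pics/h1_side.png

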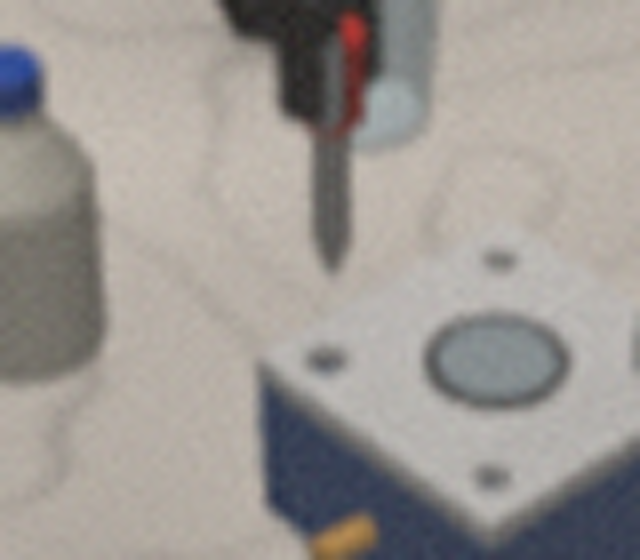

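View pics/h1_top.png

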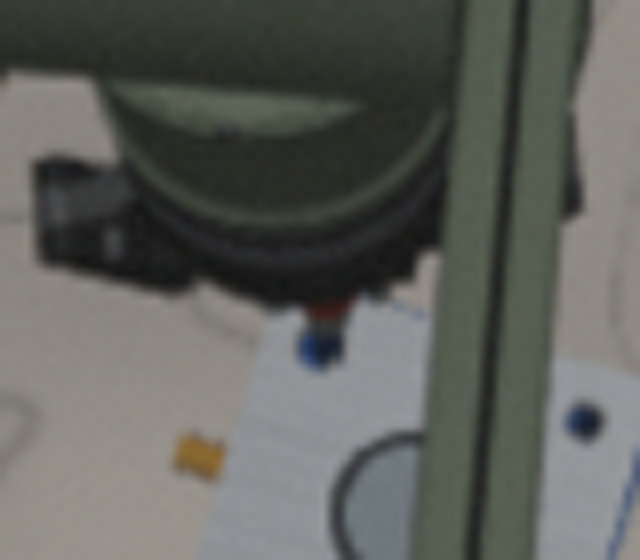

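```bash
python3 - <<'E'
from h import *
f=lambda u,o:(np.array(u)+.5)/8-.5+np.array(o)
s=state()["eef_pos"]; print(s, s-axes()[:,2]*-.0716)
for z in(.108,.111,.114): print("nose",back("side",[f((333,271),(203,159))],z)[0].round(4))
print("coverhole",back("side",[f((325,359),(203,159))],.076)[0].round(4),back("top",[f((320,349),(195,160))],.076)[0].round(4))
print(proj("top",s+axes()[:,2]*.0716), (proj("top",s+axes()[:,2]*.0716)-[195,160]+.5)*8)
E
```

```text
[0.59861328 0.04679236 0.18412014] [0.59911448 0.04600476 0.11252014]
nose [0.6026 0.0372 0.108 ]
nose [0.6004 0.0404 0.111 ]
nose [0.5981 0.0435 0.114 ]
coverhole [0.6002 0.0467 0.076 ] [0.5966 0.0478 0.076 ]
[[234.79547891 199.2064799 ]] [[322.36383129 317.6518392 ]]
```

```bash
python3 -m jog '[[[0.1,-1,-1,20,0],[0.1,-1,-1,28,0],[0.1,-1,-1,30,0],[0.1,-1,-1,30,0]]]' 80; python3 look2.py h2;  python3 - <<'E'
from h import *
s=state()["eef_pos"]; print("nose", s+axes()[:,2]*.0716)
E
```

```text
t: 26.65
eef_pos: [0.5994, 0.0462, 0.1538]
ee_rot: [-0.066, 0.998, -0.005, 0.003]
force: [0.5, -0.3, -1.0]
gripper_width: 0.256
side [203 159]
top [195 160]
[0.60033864 0.04588555 0.15486096] [ 0.3 -0.1 -1. ] [-0.06  0.33  1.55 -0.01  1.25 -1.76]
nose [0.60091144 0.04509795 0.08326096]
```

View pics/h2_side.png

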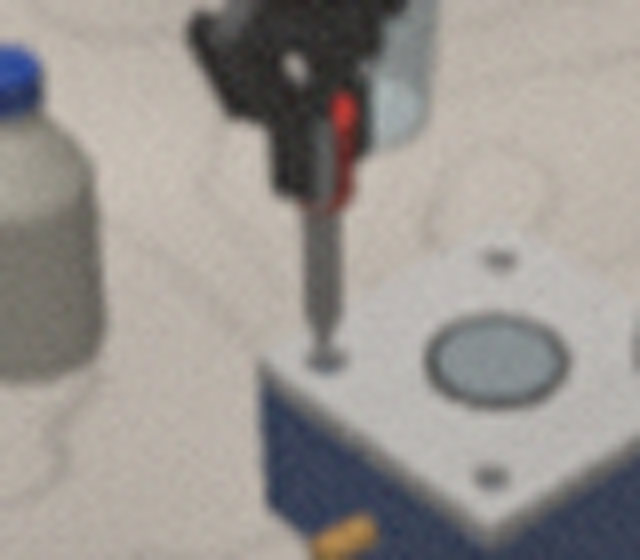

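View pics/h2_top.png

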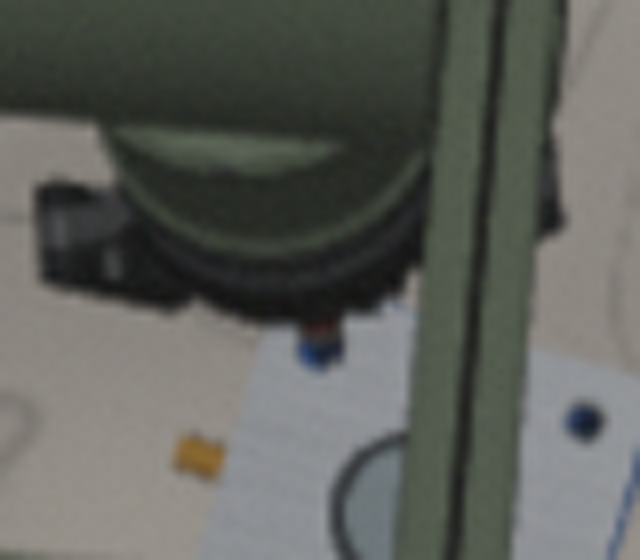

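```bash
python3 - <<'E'
from h import *
f=lambda u,o:(np.array(u)+.5)/8-.5+np.array(o)
for z in(.080,.083,.086): print("nose",back("side",[f((322,346),(203,159))],z)[0].round(4))
s=state()["eef_pos"]; n=s+axes()[:,2]*.0716; print(s,n,(proj("side",n)-[203,159]+.5)*8-.5,(proj("top",n)-[195,160]+.5)*8-.5)
im=cv2.imread("pics/h2_side.png"); cv2.imwrite("pics/h3.png",im[250:420,230:430][:,:].repeat(3,0).repeat(3,1))
im=cv2.imread("pics/h2_top.png"); cv2.imwrite("pics/h4.png",im[280:400,260:400].repeat(4,0).repeat(4,1))
E
```

```text
nose [0.6024 0.0453 0.08  ]
nose [0.6002 0.0483 0.083 ]
nose [0.5981 0.0513 0.086 ]
[0.60033864 0.04588555 0.15486096] [0.60091144 0.04509795 0.08326096] [[325.54667781 339.91682131]] [[328.52959538 330.79102417]]
```

View pics/h3.png

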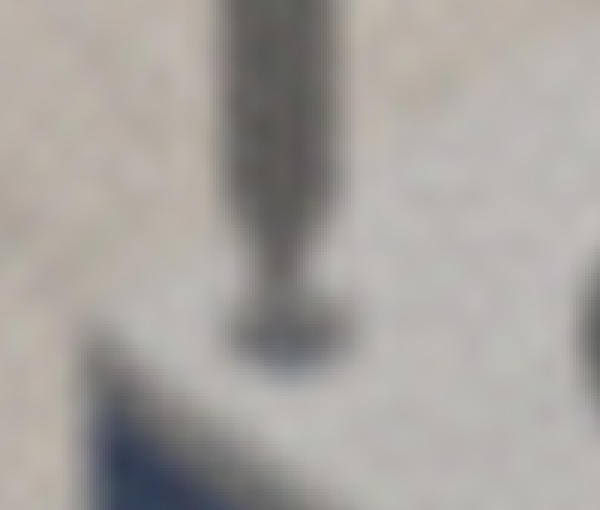

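View pics/h4.png

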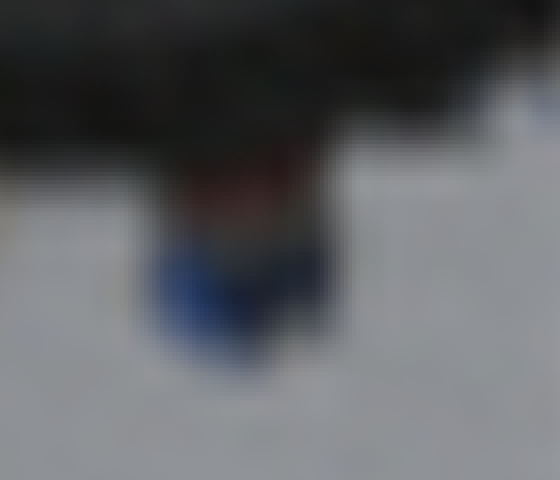

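```bash
python3 -m jog '[[[0.1,0,-2,2,0],[0.1,0,-2,6,0],[0.1,0,-2,10,0],[0.1,0,-2,12,0],[0.1,0,-2,12,0]]]' 80; python3 look2.py h5
```

```text
t: 27.25
eef_pos: [0.6002, 0.0438, 0.1422]
ee_rot: [-0.066, 0.998, -0.005, 0.003]
force: [0.4, 0.6, -1.7]
gripper_width: 0.254
side [203 159]
top [195 160]
[0.60062909 0.04373813 0.1427335 ] [ 0.2  0.5 -1.3] [-0.07  0.34  1.56 -0.01  1.23 -1.77]
```

View pics/h5_side.png

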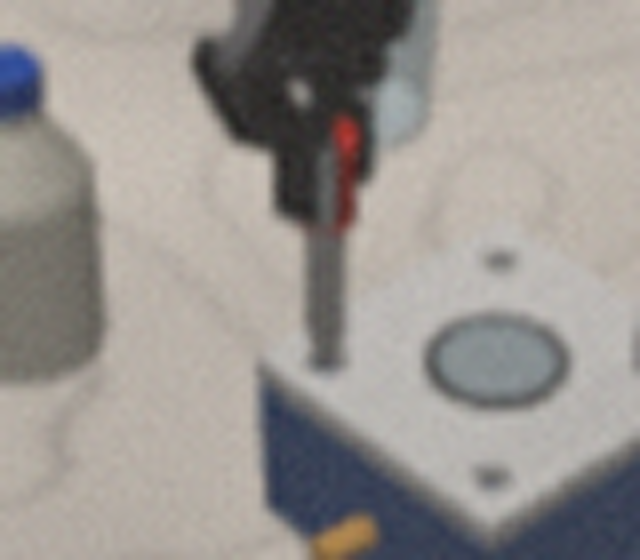

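```bash
python3 -m jog '[[[0.1,0,0,4,0],[0.1,0,0,8,0],[0.1,0,0,12,0],[0.1,0,0,12,0]]]' 80; python3 -m jog '[[[0.1,0,0,4,0],[0.1,0,0,8,0],[0.1,0,0,8,0]]]' 80
```

```text
t: 27.75
eef_pos: [0.5999, 0.0438, 0.1295]
ee_rot: [-0.066, 0.998, -0.005, 0.003]
force: [-1.8, 0.5, -2.2]
gripper_width: 0.252
t: 28.05
eef_pos: [0.6, 0.0431, 0.1208]
ee_rot: [-0.066, 0.998, -0.006, 0.003]
force: [-0.3, -1.1, -2.4]
gripper_width: 0.252
```

```bash
python3 -m jog '[[[0.1,0,0,8,0],[0.1,0,0,16,0],[0.1,0,0,22,0],[0.1,0,0,28,0],[0.1,0,0,28,0]]]' 80; python3 -c "
from h import *
print(axes())"
```

```text
t: 28.55
eef_pos: [0.5998, 0.0429, 0.0914]
ee_rot: [-0.066, 0.998, -0.006, 0.002]
force: [-0.3, 0.1, -1.9]
gripper_width: 0.251
[[-0.991 -0.132  0.005]
 [-0.132  0.991 -0.011]
 [-0.003 -0.012 -1.   ]]
```

```bash
python3 -m jog '[[[0.1,0,0,4,0],[0.1,0,0,8,0],[0.1,0,0,10,0],[0.1,0,0,11,0],[0.1,0,0,11,0]]]' 80; python3 look2.py h6
```

```text
t: 29.05
eef_pos: [0.6005, 0.0425, 0.0829]
ee_rot: [-0.066, 0.998, -0.006, 0.003]
force: [-5.0, 1.0, 11.2]
gripper_width: 0.253
side [203 159]
top [195 160]
[0.60058832 0.0424964  0.08292139] [-4.9  0.4 10.1] [-0.07  0.42  1.6  -0.01  1.12 -1.76]
```

View pics/h6_side.png

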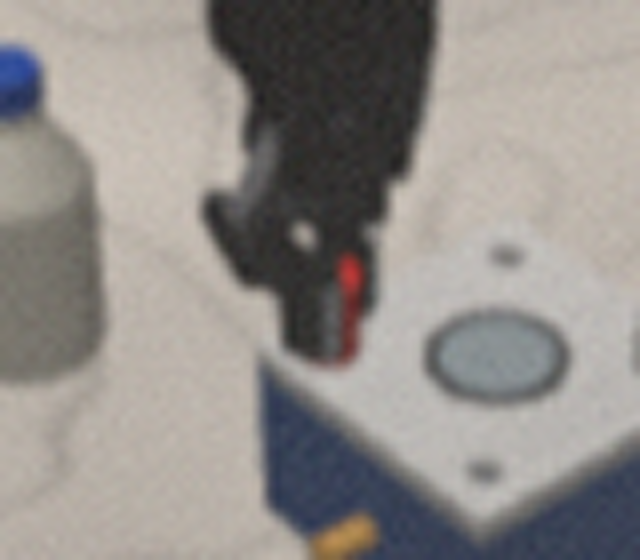

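```bash
python3 -m jog '[[[0.1,0,0,3,0],[0.1,0,0,3,0]]]' 80;  python3 -m jog '[[[0.6,0,0,-2,0],[0.6,0,0,-2,0],[0.6,0,0,-2,0],[0.6,0,0,-20,0],[0.6,0,0,-60,0],[0.6,0,0,-100,0],[0.6,0,0,-110,0],[0.6,0,0,-110,0]]]' 80; python3 look2.py h7;python3 -c "
from h import *
print(axes())
for c in('side','top'):
  for n in('bolt1_head','bolt1','bolt_hole_a','pin_shoulder'): print(c,n,[(np.round(r['xyz'],4).tolist(),round(r['score'],2)) for r in landmark_of(c,n)])"
```

```text
t: 29.35
eef_pos: [0.6007, 0.0424, 0.0829]
ee_rot: [-0.066, 0.998, -0.006, 0.003]
force: [-7.5, 0.4, 13.5]
gripper_width: 0.254
t: 30.15
eef_pos: [0.6018, 0.0436, 0.1953]
ee_rot: [-0.066, 0.998, -0.007, 0.005]
force: [-0.3, 0.2, 0.1]
gripper_width: 0.6
side [203 159]
top [195 160]
[0.59910368 0.04375909 0.19126434] [-1.1 -0.2  0.1] [-0.06  0.29  1.52 -0.01  1.32 -1.76]
[[-0.991 -0.132  0.004]
 [-0.132  0.991 -0.012]
 [-0.002 -0.013 -1.   ]]
side bolt1_head [([0.4348, -0.2639, 0.049], 0.55)]
side bolt1 [([0.4925, -0.2288, 0.0038], 0.45), ([0.4339, -0.265, 0.0094], 0.38)]
side bolt_hole_a [([0.5154, 0.0642, 0.077], 0.76), ([0.5768, -0.0377, 0.0763], 0.63), ([0.6034, 0.0432, 0.0744], 0.6)]
side pin_shoulder [([0.494, -0.2307, 0.0054], 0.68)]
top bolt1_head [([0.4377, -0.2659, 0.0473], 0.57), ([0.5224, 0.0683, 0.0745], 0.16)]
top bolt1 [([0.4938, -0.2346, 0.0078], 0.66), ([0.4361, -0.2688, 0.0044], 0.61)]
top bolt_hole_a [([0.5749, -0.033, 0.0792], 0.9), ([0.5216, 0.0661, 0.0739], 0.6)]
top pin_shoulder [([0.5195, 0.0665, 0.0764], 0.53), ([0.5953, 0.0384, 0.08], 0.48)]
```

View pics/h7_side.png

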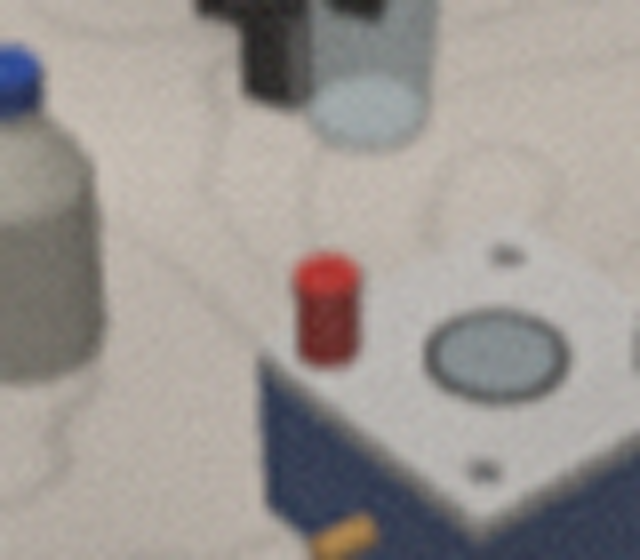

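View pics/h7_top.png

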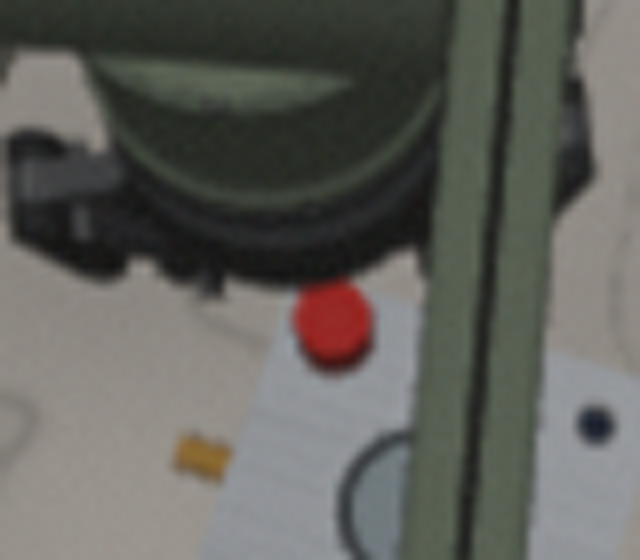

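The pin stands upright with its shoulder on the cover, and the hole at zoomed (595,424) is now fully dark, so the holes line up. Next are the bolt heads and remaining holes. I'll start moving toward the rack while measuring them.

```bash
python3 - <<'E'
from h import *
f=lambda u,o:(np.array(u)+.5)/8-.5+np.array(o)
S=(203,159);T=(195,160)
print("side a,b",back("side",[f((507,256),S),f((484,471),S)],.076).round(4).tolist())
print("top a",back("top",[f((596,425),T)],.076).round(4).tolist())
print("pin top side/top",back("side",[f((328,272),S)],.110).round(4),back("top",[f((335,318),T)],.110).round(4))
im=cv2.imread("pics/top0.png"); zoom("top",im,325,225,60,70,8,"pics/r_top.png")
im=cv2.imread("pics/side0.png"); zoom("side",im,300,160,60,45,10,"pics/r_side.png")
print(tool([.465,-.248,.19]))
E
```

```text
side a,b [[0.5778, -0.0385, 0.076], [0.5219, 0.0665, 0.076]]
top a [[0.5755, -0.0371, 0.076]]
pin top side/top [[0.6022 0.0407 0.11  ]] [[0.5995 0.0422 0.11  ]]
[ 172.  -271.3    5. ]
```

View pics/r_top.png

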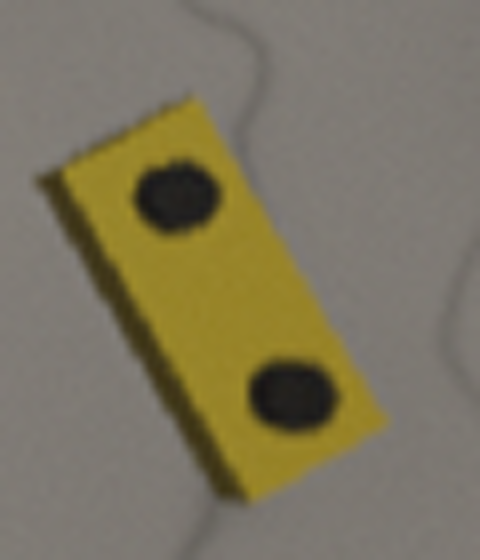

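View pics/r_side.png

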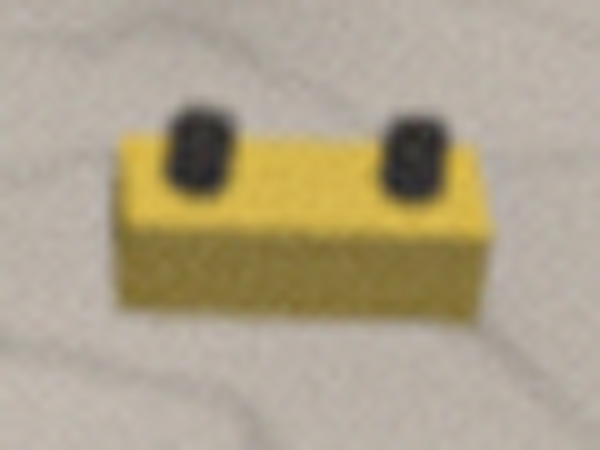

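```bash
python3 - <<'E'
from h import *
f=lambda u,o,s:(np.array(u)+.5)/s-.5+np.array(o)
a=back("top",[f((178,197),(325,225),8),f((294,396),(325,225),8)],.050); b=back("side",[f((201,151),(300,160),10),f((415,159),(300,160),10)],.047)
print(a.round(4).tolist(),b.round(4).tolist(),((a+b)/2).round(4).tolist(), np.linalg.norm(np.diff(a,axis=0)),np.linalg.norm(np.diff(b,axis=0)))
E
```

```text
[[0.4942, -0.2317, 0.05], [0.4351, -0.2653, 0.05]] [[0.4967, -0.2356, 0.047], [0.4374, -0.2687, 0.047]] [[0.4954, -0.2336, 0.0485], [0.4362, -0.267, 0.0485]] 0.06795486364675112 0.0679493994084296
```

```bash
python3 - <<'E'
from h import *
print(tool([.495,-.2333,.11]))
E
python3 -m jog '[[[0.5,20,-40,0,0],[0.5,45,-85,0,0],[0.5,65,-130,0,0],[0.5,85,-175,0,0],[0.5,105,-220,0,0],[0.5,125,-265,30,0],[0.5,140,-285,60,0],[0.5,140,-286,80,0]]]' 60; python3 - <<'E'
from h import *
print(tool([.495,-.2333,.11]),tool([.495,-.2333,.04]),axes())
E
```

```text
[ 140.6 -259.7   84.9]
t: 31.45
eef_pos: [0.4964, -0.2624, 0.1131]
ee_rot: [-0.064, 0.998, -0.006, 0.001]
force: [0.5, 1.2, 0.1]
gripper_width: 0.504
[-2.3 29.1  2.8] [-2.3 30.  72.8] [[-0.992 -0.127  0.002]
 [-0.127  0.992 -0.012]
 [-0.001 -0.012 -1.   ]]
```

```bash
python3 -m jog '[[[0.5,-2,29,10,0],[0.5,-2,29,20,0],[0.5,-2,29,20,0],[0.5,-2,29,20,0]]]' 60; cat > look3.py <<'E'
from h import *
import sys
n,x,y,z=sys.argv[1],*map(float,sys.argv[2:5])
for c in("side","top"):
  im=capture(c); u=proj(c,[x,y,z])[0].astype(int); zoom(c,im,u[0]-35,u[1]-30,70,60,8,f"pics/{n}_{c}.png"); print(c,u-[35,30])
s=state();print(s["eef_pos"],s["force"].round(1)); print(tool([x,y,z]))
E
python3 look3.py r1 .495 -.2333 .04
```

```text
t: 31.85
eef_pos: [0.4954, -0.2342, 0.0933]
ee_rot: [-0.064, 0.998, -0.007, 0.001]
force: [-0.6, 0.1, 0.4]
gripper_width: 0.502
side [284 146]
top [311 219]
[ 0.4958745  -0.23462089  0.09400425] [ 0.  -0.7 -1. ]
[ 0.8  2.2 54. ]
```

View pics/r1_side.png

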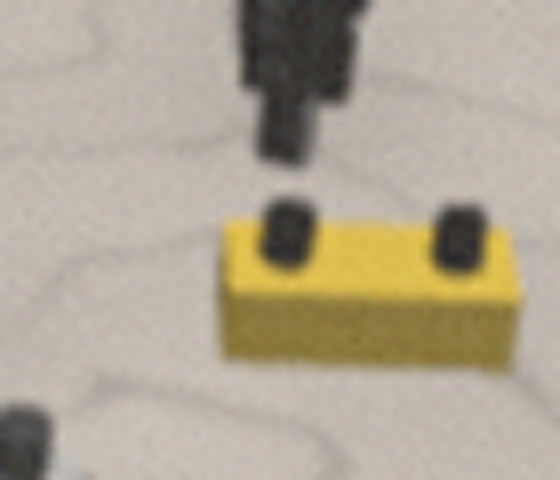

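View pics/r1_top.png

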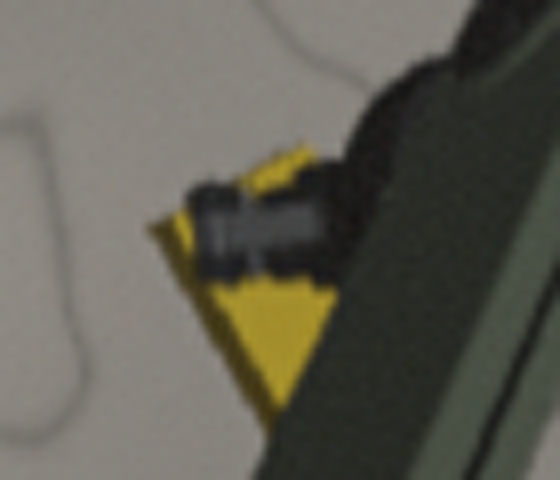

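```bash
python3 -m jog '[[[0.5,1,2,20,0],[0.5,1,2,40,0],[0.5,1,2,54,0],[0.5,1,2,54,0],[0.1,1,2,54,0],[0.1,1,2,54,0],[0.1,1,2,54,0],[0.1,1,2,54,0]]]' 60; python3 look3.py r2 .495 -.2333 .04
```

```text
t: 32.75
eef_pos: [0.4955, -0.2332, 0.0412]
ee_rot: [-0.064, 0.998, -0.007, 0.002]
force: [-0.9, 4.1, 5.8]
gripper_width: 0.228
side [284 146]
top [311 219]
[ 0.49551862 -0.23314714  0.04115709] [-1.   5.   5.6]
[ 0.5 -0.1  1.2]
```

View pics/r2_side.png

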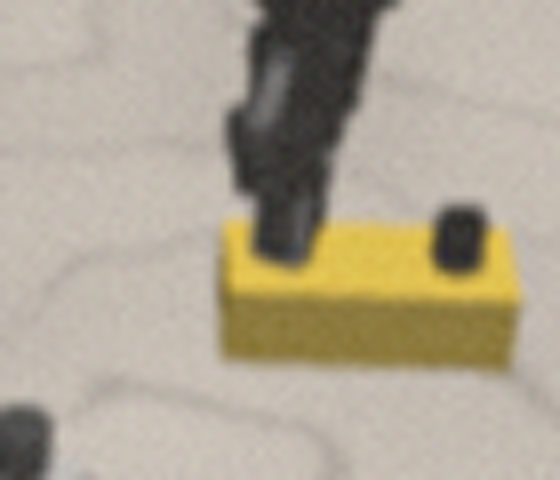

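```bash
python3 -m jog '[[[0.1,0,0,-10,0],[0.1,0,0,-40,0],[0.1,0,0,-80,0],[0.1,-20,30,-115,0],[0.1,-50,75,-120,0],[0.1,-80,125,-120,0],[0.1,-105,180,-120,0]]]' 100; python3 - <<'E'
from h import *
print(tool([.5768,-.0378,.13]),axes())
E
```

```text
t: 33.55
eef_pos: [0.5709, -0.0612, 0.1614]
ee_rot: [-0.063, 0.998, -0.008, 0.005]
force: [1.8, -0.3, -0.6]
gripper_width: 0.213
[-8.5 23.  31.1] [[-0.992 -0.126  0.011]
 [-0.126  0.992 -0.016]
 [-0.008 -0.017 -1.   ]]
```

```bash
python3 -m jog '[[[0.1,-8,23,5,0],[0.1,-8,23,20,0],[0.1,-8,23,32,0],[0.1,-8,23,35,0],[0.1,-8,23,35,0]]]' 100; python3 look3.py b1 .5768 -.0378 .076
```

```text
t: 34.05
eef_pos: [0.5751, -0.0393, 0.1247]
ee_rot: [-0.062, 0.998, -0.008, 0.003]
force: [0.1, 0.2, 0.2]
gripper_width: 0.218
side [231 160]
top [234 182]
[ 0.57626883 -0.03930908  0.12610842] [ 0.9  1.1 -0.4]
[-0.3  2.3 50.1]
```

View pics/b1_side.png

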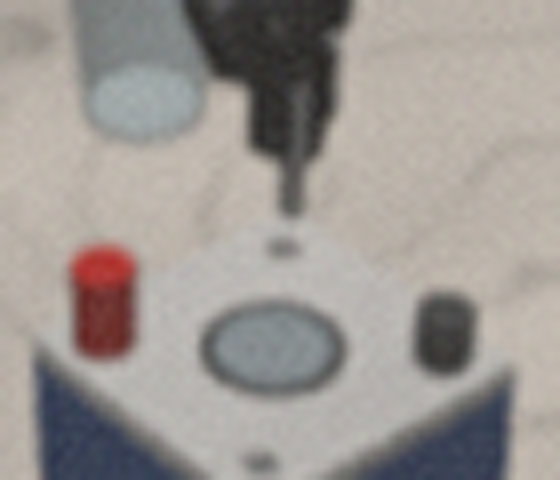

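View pics/b1_top.png

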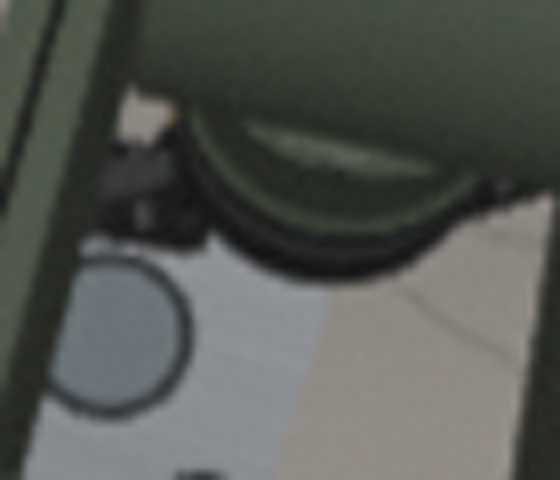

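```bash
python3 - <<'E'
from h import *
f=lambda u,o,s=8:(np.array(u)+.5)/s-.5+np.array(o)
h=back("side",[f((283,247.5),(231,160))],.076)[0]
for z in(.0885,.0905): 
  t=back("side",[f((290,215),(231,160))],z)[0]; print(t.round(4),h.round(4),((t-h)*1e3).round(1))
s=state()["eef_pos"];print(s,((s+axes()[:,2]*.035-[.5768,-.0378,0])*1e3).round(1))
E
```

```text
[ 0.5777 -0.0427  0.0885] [ 0.578  -0.0387  0.076 ] [-0.3 -4.  12.5]
[ 0.5763 -0.0404  0.0905] [ 0.578  -0.0387  0.076 ] [-1.7 -1.7 14.5]
[ 0.57626883 -0.03930908  0.12610842] [-0.1 -2.1 91.1]
```

```bash
python3 -m jog '[[[0.1,0,2.5,0,0],[0.1,0,2.5,3,0],[0.1,0,2.5,8,0],[0.1,0,2.5,13,0],[0.1,0,2.5,17,0],[0.1,0,2.5,20,0],[0.1,0,2.5,20,0]]]' 100; python3 look3.py b2 .5768 -.0378 .076
```

```text
t: 34.85
eef_pos: [0.5757, -0.037, 0.1053]
ee_rot: [-0.062, 0.998, -0.008, 0.004]
force: [-0.1, -0.6, -0.2]
gripper_width: 0.213
side [231 160]
top [234 182]
[ 0.57618116 -0.03711788  0.1059425 ] [ 0.4 -0.3 -1.4]
[-0.3 -0.2 30. ]
```

View pics/b2_side.png

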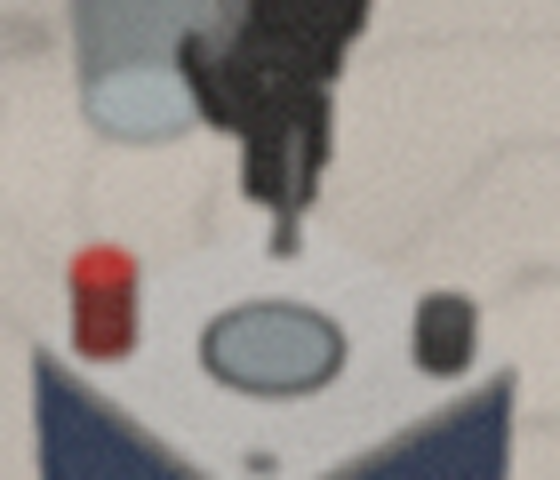

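```bash
python3 -m jog '[[[0.1,0,0,6,0],[0.1,0,0,12,0],[0.1,0,0,16,0],[0.1,0,0,16,0]]]' 100; python3 -m jog '[[[0.1,0,0,5,0],[0.1,0,0,9,0],[0.1,0,0,12,0],[0.1,0,0,12,0]]]' 100
```

```text
t: 35.35
eef_pos: [0.5757, -0.0372, 0.0889]
ee_rot: [-0.062, 0.998, -0.008, 0.004]
force: [0.7, 0.3, -0.5]
gripper_width: 0.214
t: 35.75
eef_pos: [0.5761, -0.0374, 0.0811]
ee_rot: [-0.062, 0.998, -0.008, 0.004]
force: [-10.5, 2.5, 22.9]
gripper_width: 0.215
```

```bash
python3 -m jog '[[[0.5,0,0,-1,0],[0.5,0,0,-1,0],[0.5,0,0,-1,0],[0.5,0,0,-15,0],[0.5,0,0,-45,0],[0.5,0,0,-75,0],[0.5,0,0,-75,0]]]' 60; python3 look3.py b3 .5768 -.0378 .076; python3 -c "
from h import *
print(tool([.4365,-.266,.09]),axes())"
```

```text
t: 36.45
eef_pos: [0.5793, -0.0369, 0.1619]
ee_rot: [-0.062, 0.998, -0.01, 0.009]
force: [0.3, -0.2, 1.2]
gripper_width: 0.5
side [231 160]
top [234 182]
[ 0.57622975 -0.03633241  0.15743313] [-0.3  0.6  0.1]
[ 0.3 -0.1 81.4]
[ 167.8 -209.3   69.8] [[-0.992 -0.124  0.011]
 [-0.125  0.992 -0.017]
 [-0.009 -0.018 -1.   ]]
```

View pics/b3_side.png

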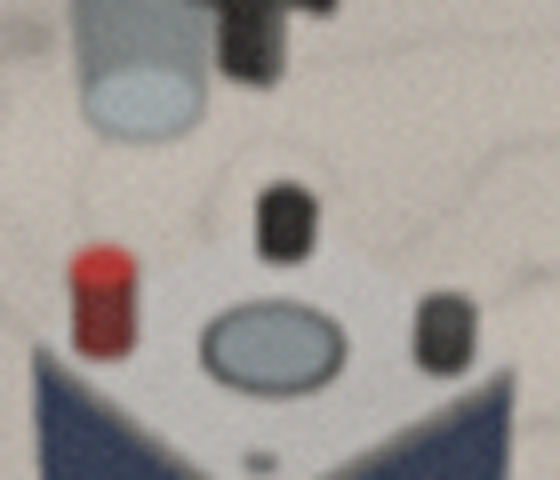

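Bolt 1 is home, with its head on the cover at zoomed (287,222). Now the second bolt.

```bash
python3 -m jog '[[[0.5,28,-36,0,0],[0.5,56,-72,0,0],[0.5,84,-108,0,0],[0.5,112,-144,0,0],[0.5,140,-180,10,0],[0.5,160,-200,30,0],[0.5,168,-209,55,0],[0.5,168,-209,62,0]]]' 60; python3 -m jog '[[[0.5,0,0,0,0],[0.5,0,0,0,0]]]' 60;  python3 look3.py n1 .4365 -.266 .04
```

```text
t: 37.35
eef_pos: [0.4325, -0.2648, 0.0938]
ee_rot: [-0.061, 0.998, -0.006, 0.002]
force: [0.3, 1.1, 0.7]
gripper_width: 0.502
t: 37.55
eef_pos: [0.4322, -0.2636, 0.0932]
ee_rot: [-0.061, 0.998, -0.005, 0.001]
force: [0.5, 1.4, 0.2]
gripper_width: 0.503
side [305 147]
top [325 243]
[ 0.43343936 -0.26437331  0.09454049] [-0.5  0.2 -0.1]
[-2.6 -1.3 54.6]
```

View pics/n1_side.png

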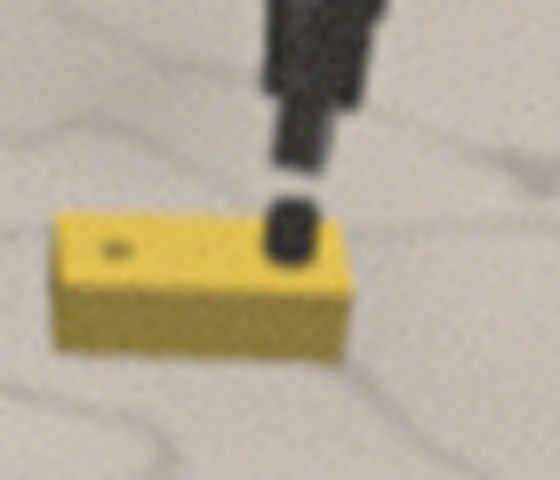

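```bash
python3 -m jog '[[[0.5,-3,-1.5,15,0],[0.5,-3,-1.5,40,0],[0.5,-3,-1.5,54,0],[0.5,-3,-1.5,54,0],[0.1,-3,-1.5,54,0],[0.1,-3,-1.5,54,0],[0.1,-3,-1.5,54,0],[0.1,-3,-1.5,54,0]]]' 60; python3 look3.py n2 .4365 -.266 .04
```

```text
t: 38.45
eef_pos: [0.4374, -0.2663, 0.0413]
ee_rot: [-0.061, 0.998, -0.007, 0.003]
force: [-0.3, 2.3, 0.7]
gripper_width: 0.231
side [305 147]
top [325 243]
[ 0.43738842 -0.26635349  0.041276  ] [1.8 1.1 2.1]
[0.8 0.5 1.3]
```

View pics/n2_side.png

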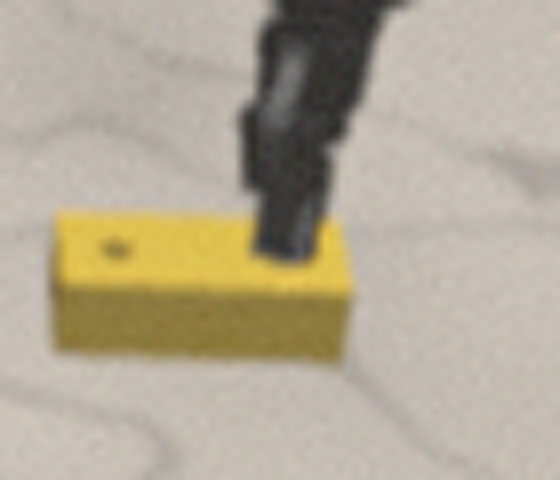

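```bash
python3 -m jog '[[[0.1,0,0,-10,0],[0.1,0,0,-45,0],[0.1,0,0,-90,0],[0.1,-10,30,-125,0],[0.1,-24,75,-125,0],[0.1,-38,122,-125,0],[0.1,-52,170,-125,0],[0.1,-66,218,-125,0]]]' 100; python3 -m jog '[[[0.1,-20,48,0,0],[0.1,-40,90,0,0],[0.1,-40,90,0,0],[0.1,-40,90,0,0]]]' 100; python3 -c "
from h import *
print(tool([.5202,.0667,.126]),axes())"
```

```text
t: 39.35
eef_pos: [0.4757, -0.0389, 0.1648]
ee_rot: [-0.061, 0.998, -0.007, 0.004]
force: [0.2, -0.2, -0.4]
gripper_width: 0.217
t: 39.75
eef_pos: [0.5046, 0.0561, 0.1643]
ee_rot: [-0.063, 0.998, -0.008, 0.004]
force: [-0.5, 0.1, -0.6]
gripper_width: 0.215
[-16.5   9.2  38.3] [[-0.992 -0.125  0.009]
 [-0.125  0.992 -0.015]
 [-0.007 -0.016 -1.   ]]
```

```bash
python3 -m jog '[[[0.1,-16.5,9.5,5,0],[0.1,-16.5,9.5,20,0],[0.1,-16.5,9.5,36,0],[0.1,-16.5,9.5,38,0],[0.1,-16.5,9.5,38,0],[0.1,-16.5,9.5,38,0]]]' 100; python3 look3.py b4 .5202 .0667 .076; python3 -c "
from h import *
s=state()['eef_pos'];print(s,((s+axes()[:,2]*.035-[.5202,.0667,0])*1e3).round(1))"
```

```text
t: 40.35
eef_pos: [0.5207, 0.066, 0.1272]
ee_rot: [-0.062, 0.998, -0.008, 0.005]
force: [0.2, -0.6, -0.6]
gripper_width: 0.214
side [228 187]
top [190 204]
[0.52091276 0.06642074 0.12741578] [ 0.   0.4 -1.1]
[ 1.2  1.2 51.4]
[0.52091276 0.06642074 0.12741578] [ 1.1 -0.8 92.4]
```

View pics/b4_side.png

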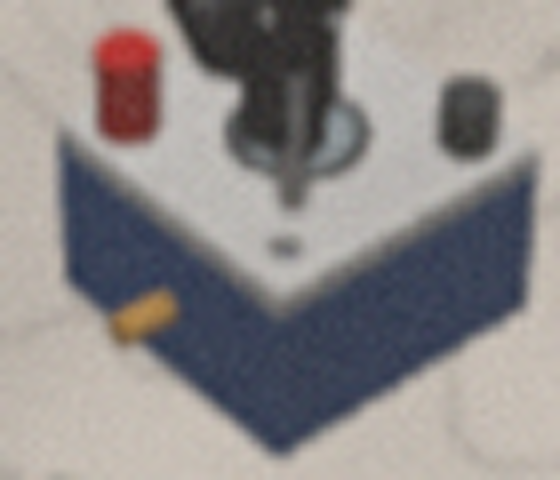

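View pics/b4_top.png

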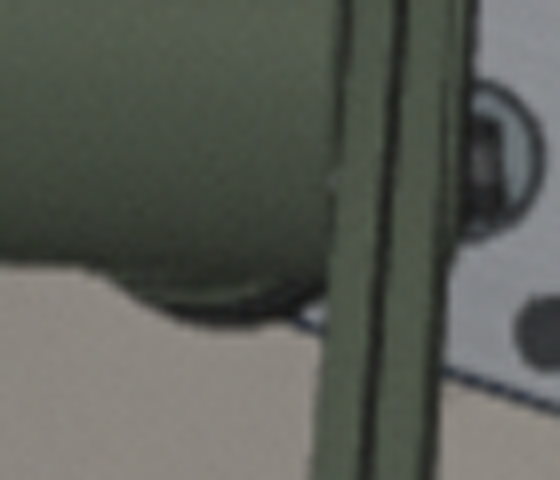

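```bash
python3 - <<'E'
from h import *
f=lambda u,o,s=8:(np.array(u)+.5)/s-.5+np.array(o)
h=back("side",[f((285,246.5),(228,187))],.076)[0]
for z in(.0905,.092,.0935): 
  t=back("side",[f((291,208),(228,187))],z)[0]; print(z,t.round(4),h.round(4),((t-h)*1e3).round(1))
E
```

```text
0.0905 [0.5218 0.0626 0.0905] [0.5217 0.0661 0.076 ] [ 0.1 -3.5 14.5]
0.092 [0.5209 0.064  0.092 ] [0.5217 0.0661 0.076 ] [-0.9 -2.1 16. ]
0.0935 [0.52   0.0655 0.0935] [0.5217 0.0661 0.076 ] [-1.8 -0.6 17.5]
```

```bash
python3 -m jog '[[[0.1,0,1.2,2,0],[0.1,0,1.2,6,0],[0.1,0,1.2,11,0],[0.1,0,1.2,16,0],[0.1,0,1.2,20,0],[0.1,0,1.2,22,0],[0.1,0,1.2,22,0]]]' 100; python3 look3.py b5 .5202 .0667 .076
```

```text
t: 41.15
eef_pos: [0.5207, 0.0674, 0.1049]
ee_rot: [-0.062, 0.998, -0.008, 0.005]
force: [-0.7, -0.2, -0.4]
gripper_width: 0.212
side [228 187]
top [190 204]
[0.52095527 0.06731139 0.10533782] [ 0.2  0.2 -1. ]
[ 1.1 -0.  29.3]
```

View pics/b5_side.png

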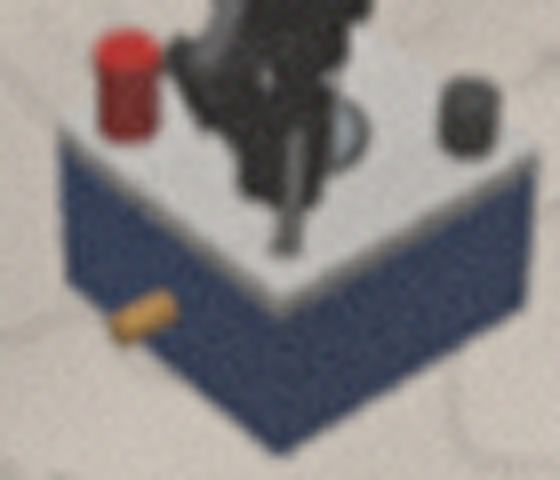

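The tip is in the hole at (286,252) with no contact force, so I'll keep going down.

```bash
python3 -m jog '[[[0.1,0,0,6,0],[0.1,0,0,12,0],[0.1,0,0,16,0],[0.1,0,0,16,0]]]' 100; python3 -m jog '[[[0.1,0,0,5,0],[0.1,0,0,9,0],[0.1,0,0,12,0],[0.1,0,0,12,0]]]' 100
```

```text
t: 41.65
eef_pos: [0.5208, 0.0672, 0.0885]
ee_rot: [-0.062, 0.998, -0.008, 0.005]
force: [0.5, 1.4, -1.3]
gripper_width: 0.214
t: 42.05
eef_pos: [0.5222, 0.0669, 0.0811]
ee_rot: [-0.062, 0.998, -0.008, 0.005]
force: [-10.5, -1.1, 27.7]
gripper_width: 0.211
```

```bash
python3 -m jog '[[[0.5,0,0,-1,0],[0.5,0,0,-1,0],[0.5,0,0,-1,0],[0.5,0,0,-15,0],[0.5,0,0,-50,0],[0.5,0,0,-95,0],[0.5,0,0,-110,0],[0.5,0,0,-110,0]]]' 60; python3 -m jog '[[[0.5,30,-30,0,0],[0.5,60,-70,0,0],[0.5,80,-110,0,0],[0.5,90,-150,0,0],[0.5,100,-190,0,0],[0.5,110,-230,0,0],[0.5,110,-250,0,0],[0.5,110,-250,0,0]]]' 60; python3 look3.py f1 .549 .0145 .076; python3 - <<'E'
from h import *
for c in("side","top"):
  for n in("pin_shoulder","bolt1_seat","bottle","jar","beaker"): print(c,n,[(np.round(r["xyz"],4).tolist(),round(r["score"],2)) for r in landmark_of(c,n)])
E
```

```text
t: 42.85
eef_pos: [0.5235, 0.0685, 0.1952]
ee_rot: [-0.062, 0.998, -0.008, 0.009]
force: [-0.4, 0.4, 0.5]
gripper_width: 0.501
t: 43.65
eef_pos: [0.4443, -0.1952, 0.1962]
ee_rot: [-0.06, 0.998, -0.008, 0.008]
force: [-0.8, -0.2, 1.4]
gripper_width: 0.502
side [229 173]
top [212 192]
[ 0.44429436 -0.19251286  0.19614553] [-0.5  0.2 -0.3]
[-127.6  194.3  119.2]
side pin_shoulder [([0.6021, 0.0449, 0.0747], 0.43)]
side bolt1_seat [([0.5197, 0.0655, 0.0781], 0.45)]
side bottle [([0.7535, 0.0254, 0.0022], 0.8)]
side jar [([0.713, 0.1872, 0.0023], 0.62), ([0.5206, 0.0671, 0.0914], 0.42)]
side beaker [([0.7268, -0.1653, -0.0026], 0.59), ([0.5483, 0.0164, -0.0019], 0.54), ([0.6016, 0.0425, 0.0755], 0.39)]
top pin_shoulder [([0.5972, 0.0403, 0.0763], 0.63)]
top bolt1_seat [([0.5187, 0.0673, 0.0724], 0.44)]
top bottle [([0.7531, 0.0306, 0.0025], 0.8)]
top jar [([0.7112, 0.1852, 0.0009], 0.86)]
top beaker [([0.7297, -0.1703, -0.0033], 0.9), ([0.6002, 0.0451, 0.0612], 0.43)]
```

View pics/f1_side.png

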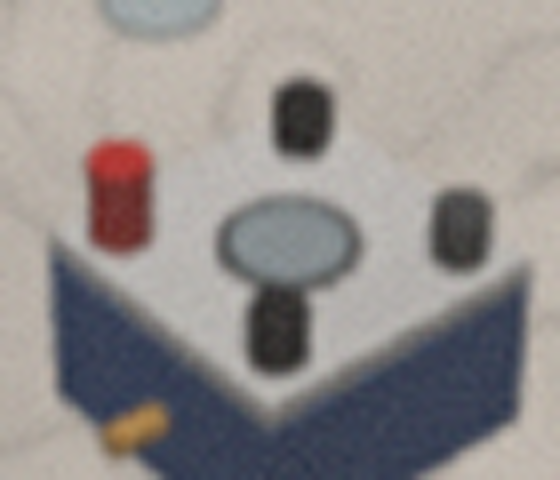

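View pics/f1_top.png

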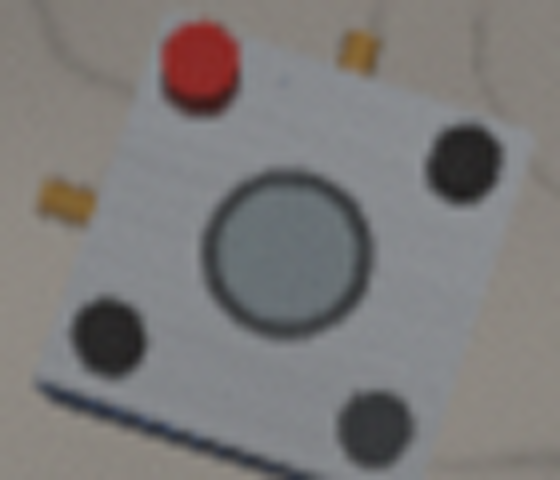

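Everything looks seated: the pin at (120,197) and the bolts at (302,118) and (278,330) in the side zoom stand upright with their heads down. The cover edges line up with the block, the bystanders haven't moved, and the arm is clear. I'm handing in the job.

```bash
python3 - <<'E'
from workcell import *
print(state()["joint_velocities"].round(3)); print(finish_job())
E
```

```text
[-0.005  0.001 -0.004 -0.001  0.     0.002]
the job is handed in; nothing more can be done
None
```

The drift pin and both loose bolts are fitted and the job is handed in at about 44 s. By my checks every condition is met; `finish_job` gives no verdict, so that is not confirmed.

**What I did:**
- **Pin:** I took it from the cradle by the shank, stood it upright in the green socket and gripped it again by the handle. I then pushed it home, which turned the cover into line.
- **Bolts:** One went into hole (+42,-42) and the other into (-42,+42).

**Last checks:**
- **Seating:** The pin met the cover with the fingertips at 82.9 mm, against about 83.5 mm expected. Both bolts stopped at 81.1 mm, against about 81 mm expected. The stopping forces were 10–28 N.
- **Pictures:** Both views show the pin and bolts upright with the cover edges in line. The arm was clear and still.
- **Bystanders:** The bottle, jar and beaker are where they started, within the networks' scatter of about 7 mm.

**What went wrong or disagreed:**
- **First try at the socket:** The pin nose slipped out over the rim, so I inserted it again.
- **Tool tilt:** Pivoting the pin in the socket, which took about 30 N of sideways push, tilted the tool by up to 10°. I pushed it back to within about 1° before fitting anything.
- **Final network estimates:** The two views' positions for the pin shoulder differ by about 5 mm. The top view alone is about 4 mm off the hole, and their mean is within 1 mm. They found only one of the two loose bolts in the final pictures. I relied on the contact heights and the pictures instead.

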